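# Draw the parts tray out from under the bench shelf with the pull hook

## Task

The green parts tray has been pushed back under the low grey bench shelf, out of reach of the fingers. Lift the pull hook out of its stand, lay it down on the bench, let go and take it again across its handle so that its rod is level, then catch its bent end in the eye on the tray's front and draw the tray forward with the hook until its front wall stands at least a finger's breadth (15 mm) out past the shelf's front edge. Unhook, lay the hook on the bench clear of the eye, and leave the block and the plate in the tray and the things around where they stand.

Things in the scene. Friction and masses are not known exactly. Their poses are not given: they have to be found in the camera images.
- bench_shelf: (mm) Low grey sheet-steel shelf fixed on the bench, 220 deep (its x), 218 wide (y), 76 high; closed at sides and back, open to the front (-x, towards the robot), no floor: the tray slides on the bench. Sheet 3 thick, opening 212 wide, 73 high. Foot flanges 2 high reach 15 beyond the sides. Origin: centre of its underside; front edge at x -110.
- parts_tray: (mm) Loose green plastic tray, 126 (its x) by 196 (y) by 30 high, about 0.2 kg, on the bench under the shelf, square to it within 0.02 rad. Origin: centre of its underside. Its front (-x) wall faces the shelf's opening; a steel eye bolt sticks out of the middle of that wall.
- eye_center (a point): (mm) Centre of the eye's hole, 18 in front of the tray's front face, 20 above the bench. The eye is a ring on edge in the tray's x-z plane: its hole runs sideways (along the tray's y). Hole 20 across, wire 4.4 thick, ring 29 across outside. At the start 45 to 65 inside the shelf's front edge. Axes as the tray's.
- tray_front (a point): (mm) Middle of the outer face of the tray's front wall, 15 above the bench (tray frame: x -63). Axes as the tray's.
- hook_stand: (mm) Dark steel stand fixed on the bench, left or right of the shelf: base 105 x 80 x 8, rear post 24 x 14 (x +40 to +54), 142 high, and a fork that opens to -x (towards the robot): two tines 11 apart from the post to x -16, top 142 above the bench; cheeks and stops rise 8 above it round the foot of the handle, 2 play. Origin: on the hook's centre line, on the bench.
- hook_handle (a point): (mm) Centre of the loose pull hook's handle (0.12 kg; wood, 90 long in x, 24 wide in y, 16 thick). From its +x end a 6 mm steel rod runs on to x +165. At the start it hangs upright in the fork, +x straight down, +y as the stand's +y, the handle standing on the tines from 142 to 232 above the bench: lift it over 10, then draw it out to the stand's -x. Lying flat it is 8 high.
- hook_bar (a point): (mm) Middle of the hook's bent end: at x +165 the rod is bent square towards the hook's +y, a straight bar 6 thick that reaches to y +29. This point is at x +165, y +14, z 0 from the handle's centre. Axes as the hook's.
- tray_block: (mm) Loose aluminium setting block 30 x 50 x 20 lying in the tray. Origin: centre of its underside.
- tray_plate: (mm) Loose grey tag plate 34 x 54 x 5 lying in the tray. Origin: centre of its underside.
- parts_box: (mm) Bystander: clear open box of small turned parts, 88 x 121 x 42, on the other side of the shelf from the stand. Origin: centre of its underside.
- glass_pot: (mm) Bystander: small glass pot, 29 across, 28 high, right of the shelf. Origin: centre of its underside.
- loupe: (mm) Bystander: black loupe, 34 across, 31 high, left of the shelf. Origin: centre of its underside.

How it is judged:
On the way, in this order (a step that is already met when the one before it is completed fails the run):
1. The pull hook has been taken out of its stand, lies on the bench and is let go (height (world z) of hook_handle below 0.02 m and angle between hook_handle's own x axis and vertical above 1.4 rad and contact force between the fingers and pull_hook below 0.1 N), for 0.2 s.
2. The hook's bar is in the eye (distance between hook_bar and eye_center below 0.016 m), for 0.2 s.
3. The tray's front wall has been drawn at least 10 mm past the shelf's front edge with the hook in the eye (x of tray_front in the frame of bench_shelf below -0.12 m and distance between hook_bar and eye_center below 0.019 m), for 0.1 s.
At the end, for the whole second after the job is handed in: The tray stands flat on the bench with the outer face of its front wall at least 10 mm in front of the shelf's front edge, the setting block and the tag plate lie in it; the pull hook lies on the bench, let go, its bar more than 30 mm from the eye's centre and not touching the tray; all at rest (x of tray_front in the frame of bench_shelf below -0.12 m and angle between parts_tray's own z axis and vertical below 0.06 rad and height (world z) of parts_tray below 0.006 m and x of tray_block in the frame of parts_tray between -0.056 and 0.056 m and y of tray_block in the frame of parts_tray between -0.09 and 0.09 m and z of tray_block in the frame of parts_tray between -0.003 and 0.028 m and x of tray_plate in the frame of parts_tray between -0.056 and 0.056 m and y of tray_plate in the frame of parts_tray between -0.09 and 0.09 m and z of tray_plate in the frame of parts_tray between -0.003 and 0.028 m and height (world z) of hook_handle below 0.02 m and angle between hook_handle's own x axis and vertical above 1.4 rad and distance between hook_bar and eye_center above 0.03 m and contact force between pull_hook and parts_tray below 0.05 N and linear speed of each of pull_hook, parts_tray, tray_block, tray_plate below 0.01 m/s and angular speed of each of pull_hook, parts_tray, tray_block, tray_plate below 0.1 rad/s).
It fails at once if The parts box, glass pot or loupe is moved more than 30 mm or tipped (distance of any of parts_box, glass_pot, loupe from where it was at the start of the episode above 0.03 m or angle between any of parts_box, glass_pot, loupe's own z axis and vertical above 0.3 rad).
It fails at once if The fingers themselves push or pull the tray (over 3 N) in place of the hook (contact force between the fingers and parts_tray above 3 N).
It also fails if it takes over 54 s, if anything falls off the work surface, if the arm or the gripper's body presses on something with over 40 N, if the wrist force passes 120 N, or if a joint passes its speed limit or range.

## Robot

A 6-joint arm with a two-finger parallel gripper is mounted at the origin on a cart in front of the work surface, level with it; the furniture and walls round the work are solid. World frame = base frame: x ahead of the robot, y to its left, z up, the work surface at z = 0. Lengths are in m, angles in rad, forces in N, time in s.
With the tool pointing down it reaches from about 0.375 to 0.75 m from the base axis. Payload 9 kg.
Tool frame: the origin (TCP) lies on the centre line of the jaws, within the pads' length; the fingertips stand 8 mm ahead of it and the grasp point (between the pads) lies 11 mm behind it (ctrl.finger_overhang is the distance from the TCP to the fingertips, in m); x points along the fingers, z is the direction in which the jaws open and shut, and the axes are right-handed (so a half turn about x gives the same grasp; the last joint's range is limited). The gripper opens to 85 mm and grips with 20 to 120 N. Pads are 22 mm wide; open, the fingers measure 114 mm over their backs; the gripper's body (76 mm by 85 mm) begins 54 mm behind the grasp point. The pads swing forward as they close: fully open they stand 13 mm farther back than shut.
Start: joints at [1.015, 0.104, 0.097, 1.564, 0, 1.353], TCP at [0.199, 0.566, 0.239] pointing down, gripper open.
Joint ranges: [-2.99, 2.99], [-0.84, 1.86], [-1.1, 1.16], [-1.84, 2.11], [-1.51, 1.56], [-3.14, 3.14]. Speed limits (rad/s): [2.22, 2.22, 2.57, 3.14, 3.14, 3.14].

## Interface

Orientations are given as a unit quaternion [w, x, y, z].
In Python, from workcell import ctrl, capture, job, spotter gives the robot as it stands.
- The arm moves only by the shell command python3 -m jog 'ROWS' [OPENING] [FORCE]. ROWS is text: rows parted by semicolons, each of 6 numbers parted by spaces: the shift along the tool's x, y, z in m, then the turn, a rotation vector about the tool's x, y, z in degrees. A call has 1 to 12 rows; each row shifts and turns the commanded pose from where the row before left it, along the tool's axes as they then stand; what a row does not reach is not made up. A row lasts 1/8 s, in which the tool goes at most 62.5 mm and 10.7 degrees, less where a joint would pass 70% of its speed; a pose out of reach is approached as far as the arm can. A call is refused whole if a number of a shift passes 0.0625 or a number of a turn 10.7, either way. A call with a gripper value outside its range is refused whole. OPENING is the finger opening in m, from 0 to 0.0854, set as the call begins (- or left out, the last holds). The fingers move at their own pace and stop on an object; FORCE is the grip in N (left out, the last holds). Time passes only in rows, so rows that do not move let the fingers close. It gives the time, the measured TCP pose, the force and the opening at its end, in the units of the state.
- ctrl.get_obs(): the state, without advancing time (a new reading comes with each control period).
- capture(name): name is "scene" or "top" or "wrist"; returns a dict with "pixels" (384x512x3 uint8, blue, green, red), "depth" (384x512 float32, m along the optical axis (not along the pixel's ray), 0 where there is no reading), "fx", "fy", "cx", "cy" (pixels), "R" (3x3) and "t" (3): a world point X has camera coordinates R X + t. Camera axes: x right, y down, z forward; pixel columns grow to the right and rows downward; lengths in m; the calibration is good to about 2 mm. The wrist camera is an equidistant fisheye: a pixel r from the principal point sees the ray r / f radians off the axis. A picture is of the moment at which its call begins.
- job.job_done(): hands the job in, once; it reports no verdict.
Trained networks look in a picture, given as the dict that the camera call returned (one of the last four; its "shot" number tells which), for a name from the list of things; names that differ only in an ending like _2 or _b are one class to them, and where a whole thing is asked for, a point or a joint stands for the part that bears it (a point fixed in the world has none). Each returns a list of dicts, best first, with "p" (0 to 1); they miss things now and then, are a little off and sometimes report something else, mostly with a low value. They report only what shows in the picture. A call takes as long as a camera call.
- spotter.boxes_of(picture, thing): "extent" ([centre column, centre row, width, height] in pixels, round what is visible of it).
- spotter.masks_of(picture, thing): "pixels" (384x512 bool, what is visible of it) and "extent" ([centre column, centre row, width, height] in pixels, round what is visible of it).
- spotter.pinpoint(picture, thing): "point" ([column, row] in pixels: a listed point, or the origin of a listed thing).
The state is a dict: "clock": time; "qpos": joint angles; "qd": joint speeds; "joint_efforts": joint torques, N m; "eef_pos": TCP position; "tool_rot": TCP orientation; "wrist_force": force on the tool from outside, world axes, zero at the start; "moment": the same for the moment, N m; "gripper_width": opening from 0.0 (shut) to 1.0 (fully open).
Only numpy, scipy, OpenCV 4.12 (cv2) and the standard library are available. Lean on these libraries where they do the work, as an engineer would, in place of code of your own. Each camera call takes 0.05 s, during which the arm holds its last target.

## Working session

There is one attempt and no reset: what is moved stays moved. The work goes in short steps, Python scripts to look and compute and a shell command to move; the robot and the scene stay as the last step left them, time stands still between calls to the robot, and variables do not carry over. Pictures are saved under pics/ and viewed, and the job is handed in when it is done.

```bash
mkdir -p pics; ls; cat > h.py <<'E'
import numpy as np, cv2
from workcell import ctrl, capture, job, spotter
from scipy.spatial.transform import Rotation as Ro
def rot(q): return Ro.from_quat([q[1],q[2],q[3],q[0]]).as_matrix()
def deproj(p,u,v,d):
    if p.get('fish'):
        pass
    c=np.array([(u-p['cx'])/p['fx']*d,(v-p['cy'])/p['fy']*d,d])
    return p['R'].T@(c-p['t'])
def ray(p,u,v):
    R=np.array(p['R']);o=-R.T@np.array(p['t'])
    return o,R.T@np.array([(u-p['cx'])/p['fx'],(v-p['cy'])/p['fy'],1.])
def onz(p,u,v,z):
    o,r=ray(p,u,v); return o+r*(z-o[2])/r[2]
def proj(p,X):
    c=np.array(p['R'])@np.array(X)+np.array(p['t']); return [c[0]/c[2]*p['fx']+p['cx'],c[1]/c[2]*p['fy']+p['cy'],c[2]]
def cloud(p):
    d=p['depth'];v,u=np.mgrid[0:384,0:512]
    c=np.stack([(u-p['cx'])/p['fx']*d,(v-p['cy'])/p['fy']*d,d],-1)
    return (c-np.array(p['t']))@np.array(p['R'])
def state():
    o=ctrl.get_obs(); R=rot(o['tool_rot'])
    print('t',o['clock'],'p',np.round(o['eef_pos'],4),'f',np.round(o['wrist_force'],1),'g',o['gripper_width']); print('tool axes cols\n',np.round(R,3)); print('q',np.round(o['qpos'],3))
    return o,R
E
python3 - <<'E'
from h import *
state()
for n in ['scene','top','wrist']:
    p=capture(n); cv2.imwrite(f'pics/{n}0.png',p['pixels'])
    print(n,p['fx'],p['cx'],p['cy'],np.round(-np.array(p['R']).T@p['t'],3))
    for th in ['bench_shelf','parts_tray','eye_center','tray_front','hook_stand','hook_handle','hook_bar','parts_box','glass_pot','loupe']:
        r=spotter.pinpoint(p,th)
        for x in r[:1]:
            u,v=x['point']; 
            d=p['depth'][min(383,max(0,int(round(v)))),min(511,max(0,int(round(u))))]
            print(th,round(x['p'],2),np.round(x['point'],1),np.round(deproj(p,u,v,d),3) if n!='wrist' else '', np.round(onz(p,u,v,0),3) if n!='wrist' else '')
E
```

```text
pics
t 0.0 p [0.1987 0.5658 0.2385] f [0.7 0.4 0.2] g 0.9991374211027586
tool axes cols
 [[-0.001 -0.943  0.331]
 [-0.001  0.331  0.943]
 [-1.     0.    -0.001]]
q [1.015 0.105 0.096 1.564 0.    1.353]
scene 497.64712979915663 259.7583403172858 184.78182198045965 [-0.306  0.619  0.602]
bench_shelf 0.84 [252.  201.2] [ 0.725 -0.026  0.017] [ 0.756 -0.045  0.   ]
parts_tray 0.9 [246.9 197. ] [0.648 0.037 0.077] [ 0.787 -0.048  0.   ]
eye_center 0.6 [266.8 200.7] [ 0.725 -0.075  0.005] [ 0.734 -0.081  0.   ]
hook_stand 0.61 [379.1 214. ] [ 0.487 -0.264  0.008] [ 0.497 -0.276  0.   ]
hook_handle 0.75 [386.6 150.9] [ 0.472 -0.254  0.188] [ 0.825 -0.65   0.   ]
hook_bar 0.78 [375.2 211.5] [ 0.48  -0.241  0.025] [ 0.514 -0.278  0.   ]
parts_box 0.66 [187.  283.5] [0.453 0.298 0.036] [0.502 0.278 0.   ]
glass_pot 0.66 [323.8 188.4] [ 0.708 -0.265 -0.001] [ 0.707 -0.264  0.   ]
loupe 0.49 [146.2 248.2] [0.669 0.299 0.01 ] [0.685 0.294 0.   ]
top 365.8053621204686 253.57357405920402 198.9959963771312 [0.494 0.014 1.099]
bench_shelf 0.92 [272.  162.6] [ 0.728 -0.031  0.086] [ 0.748 -0.034  0.   ]
eye_center 0.37 [274.  161.3] [ 0.731 -0.036  0.088] [ 0.752 -0.041  0.   ]
hook_stand 0.65 [347.  251.5] [ 0.477 -0.253  0.004] [ 0.477 -0.254  0.   ]
hook_handle 0.62 [369.4 250.8] [ 0.482 -0.251  0.229] [ 0.479 -0.321  0.   ]
hook_bar 0.56 [346.1 250.6] [ 0.48  -0.245  0.026] [ 0.479 -0.252  0.   ]
parts_box 0.82 [169.4 247.1] [0.492 0.267 0.031] [0.492 0.275 0.   ]
glass_pot 0.42 [350.3 171.8] [ 0.717 -0.273  0.001] [ 0.718 -0.273  0.   ]
loupe 0.44 [162.2 180.3] [0.689 0.295 0.026] [0.694 0.302 0.   ]
wrist 297.3186396354542 254.2154442807823 193.69351521452472 [0.12  0.594 0.374]
hook_stand 0.8 [ 12.6 353.7]  
hook_bar 0.62 [ 10.8 362.1]
```

View pics/scene0.png

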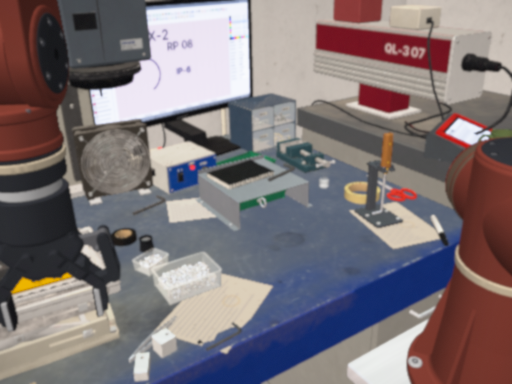

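View pics/top0.png

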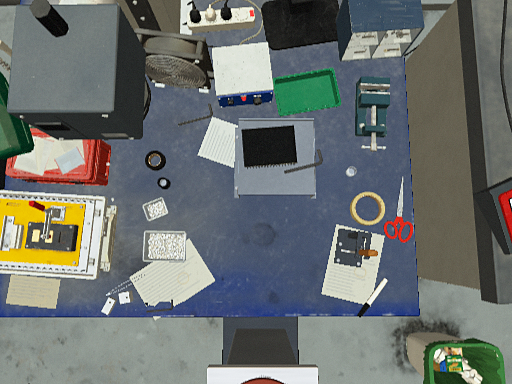

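View pics/wrist0.png

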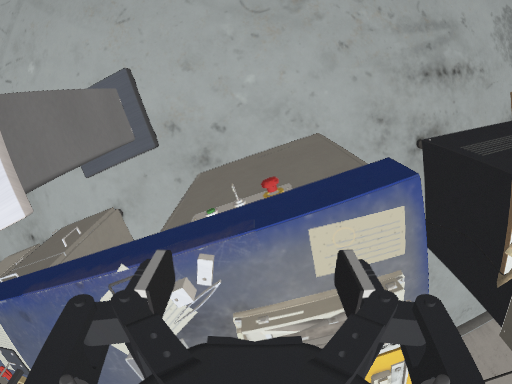

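```bash
python3 - <<'E'
from h import *
s=cv2.imread('pics/scene0.png');t=cv2.imread('pics/top0.png')
a=cv2.resize(s[150:240,180:320],None,fx=5,fy=5,interpolation=cv2.INTER_CUBIC)
b=cv2.resize(s[120:240,345:445],None,fx=4,fy=4,interpolation=cv2.INTER_CUBIC)
cv2.imwrite('pics/z1.png',a);cv2.imwrite('pics/z2.png',b)
cv2.imwrite('pics/z3.png',cv2.resize(t[215:285,320:400],None,fx=6,fy=6,interpolation=cv2.INTER_CUBIC))
cv2.imwrite('pics/z4.png',cv2.resize(t[105:205,220:330],None,fx=6,fy=6,interpolation=cv2.INTER_CUBIC))
p=capture('top');c=cloud(p)
q=capture('scene');cq=cloud(q)
for nm,cc in(('top',c),('scene',cq)):
  m=(cc[...,2]>0.15)&(cc[...,2]<0.25)&(abs(cc[...,0]-.48)<.1)&(abs(cc[...,1]+.25)<.1)
  P=cc[m];print(nm,len(P),P.min(0),P.max(0),np.median(P,0))
  # post and stand base
  for lo,hi in((.004,.012),(.10,.148),(.148,.17),(.17,.2),(.2,.24)):
    m=(cc[...,2]>lo)&(cc[...,2]<hi)&(abs(cc[...,0]-.48)<.1)&(abs(cc[...,1]+.25)<.1);P=cc[m]
    if len(P):print(lo,hi,len(P),np.round(np.percentile(P,[2,50,98],axis=0),3).tolist())
  m=(cc[...,2]>.066)&(cc[...,2]<.086)&(abs(cc[...,0]-.73)<.15)&(abs(cc[...,1]+.03)<.14)
  P=cc[m]; print('shelf',len(P),np.round(P[:,2].mean(),4),cv2.minAreaRect(P[:,:2].astype(np.float32)))
print(np.median(c[230:250,240:280,2]))
E
```

```text
top 129 [ 0.46487923 -0.27330718  0.150014  ] [ 0.49031281 -0.24007734  0.23388124] [ 0.47880927 -0.25015767  0.22255587]
0.004 0.012 691 [[0.397, -0.337, 0.004], [0.484, -0.251, 0.007], [0.546, -0.214, 0.011]]
0.1 0.148 254 [[0.464, -0.282, 0.108], [0.508, -0.261, 0.141], [0.532, -0.24, 0.148]]
0.148 0.17 38 [[0.465, -0.273, 0.148], [0.479, -0.248, 0.15], [0.491, -0.24, 0.167]]
0.17 0.2 23 [[0.471, -0.256, 0.172], [0.478, -0.247, 0.185], [0.486, -0.247, 0.199]]
0.2 0.24 83 [[0.472, -0.268, 0.204], [0.479, -0.254, 0.229], [0.486, -0.247, 0.233]]
shelf 4184 0.0761 ((0.750623881816864, -0.050993092358112335), (0.23767271637916565, 0.21894514560699463), 89.26649475097656)
scene 345 [ 0.46327245 -0.27345519  0.15003955] [ 0.48911147 -0.23895108  0.23325857] [ 0.47168657 -0.25176877  0.19226736]
0.004 0.012 615 [[0.425, -0.308, 0.004], [0.48, -0.255, 0.008], [0.57, -0.216, 0.011]]
0.1 0.148 292 [[0.462, -0.276, 0.101], [0.514, -0.257, 0.138], [0.531, -0.239, 0.147]]
0.148 0.17 104 [[0.463, -0.272, 0.148], [0.472, -0.251, 0.156], [0.489, -0.24, 0.169]]
0.17 0.2 124 [[0.467, -0.267, 0.171], [0.471, -0.251, 0.185], [0.483, -0.244, 0.199]]
0.2 0.24 138 [[0.467, -0.267, 0.201], [0.472, -0.252, 0.217], [0.485, -0.244, 0.232]]
shelf 2088 0.077 ((0.7495677471160889, -0.049924448132514954), (0.23996774852275848, 0.23114605247974396), 89.6899185180664)
-0.000500722103234383
```

View pics/z1.png

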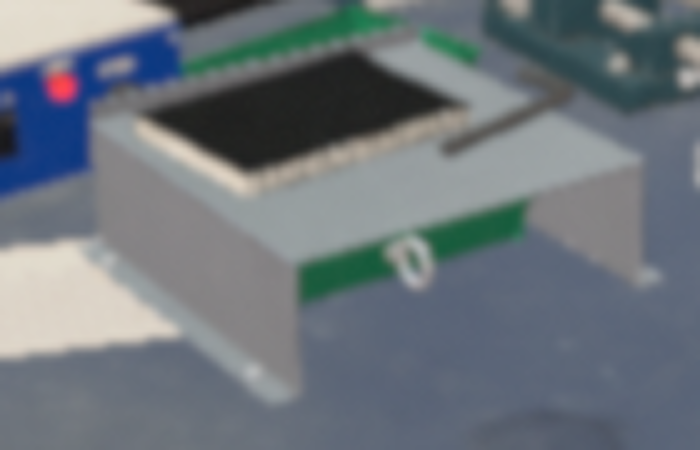

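View pics/z2.png

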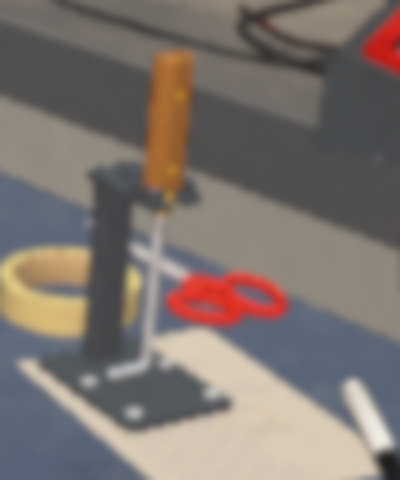

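View pics/z3.png

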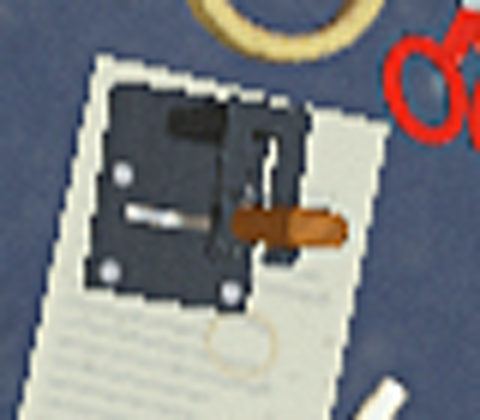

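View pics/z4.png

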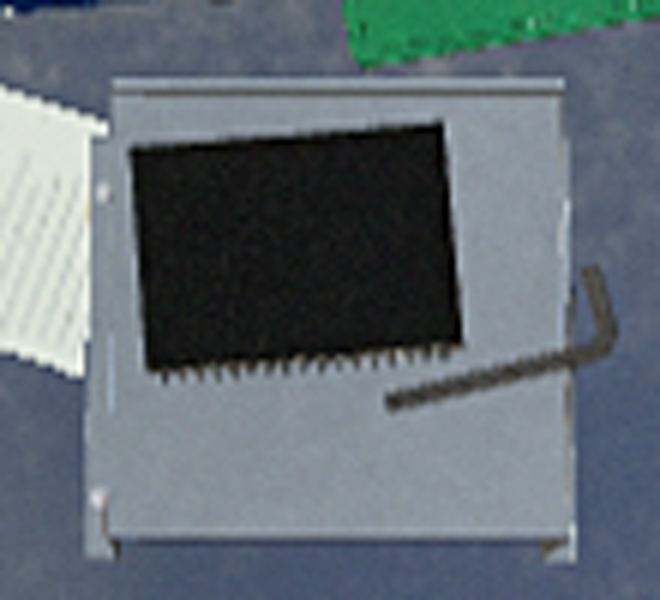

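```bash
python3 - <<'E'
from h import *
p=capture('top');c=cloud(p);im=p['pixels'].astype(int)
q=capture('scene')
# stand base
m=(im.max(-1)<95)&(im[...,0]-im[...,2]<35)&(c[...,2]>.003)&(c[...,2]<.014)&(abs(c[...,0]-.48)<.1)&(abs(c[...,1]+.25)<.08)
P=c[m][:,:2].astype(np.float32);print('base',len(P),cv2.minAreaRect(P),'want 105x80')
m=(c[...,2]>.125)&(c[...,2]<.16)&(abs(c[...,0]-.48)<.1)&(abs(c[...,1]+.25)<.08)
P=c[m][:,:2].astype(np.float32);print('fork',len(P),cv2.minAreaRect(P),'x -16..54')
for pic,nm in((p,'top'),(q,'scene')):
  r=spotter.masks_of(pic,'hook_handle')
  for x in r[:2]: print(nm,x['p'],x['extent'])
# shelf front edge: top depth
m=(c[...,2]>.072)&(c[...,2]<.080)&(abs(c[...,0]-.73)<.15)&(abs(c[...,1]+.035)<.11)
P=c[m]
for y in np.arange(-.13,.07,.04):
  s=P[abs(P[:,1]-y)<.01]; print('edge y',round(y,2),np.sort(s[:,0])[[0,3,-3]].round(4))
print('shelf y ext',[np.percentile(P[abs(P[:,0]-x)<.02][:,1],[1,99]).round(3).tolist() for x in(.66,.7,.8)])
# eye
r=spotter.masks_of(q,'eye_center');print([(round(x['p'],2),x['extent'],x['pixels'].sum()) for x in r[:3]])
r=spotter.masks_of(q,'parts_tray');print([(round(x['p'],2),x['extent'],x['pixels'].sum()) for x in r[:3]])
for uv in((262,202.4),(266.8,200.7)): print(onz(q,*uv,.02),deproj(q,*uv,q['depth'][int(uv[1]),int(uv[0])]))
cq=cloud(q)
g=q['pixels'].astype(int);gm=(g[...,1]>g[...,2]+30)&(g[...,1]>g[...,0]+20);gm[:190]=0
ys,xs=np.nonzero(gm&(np.arange(512)>230)&(np.arange(512)<300))
G=cq[ys,xs];G=G[(G[:,2]<.045)&(G[:,2]>0)];print('green',len(G),np.percentile(G,[5,50,95],axis=0).round(3).tolist(), np.polyfit(G[:,1],G[:,0],1))
# white ring
w=(g.min(-1)>120);w[:195]=0;w[212:]=0;w[:,:256]=0;w[:,272:]=0
W=cq[w];print('ring',len(W),np.median(W,0).round(3),np.argwhere(w).mean(0))
ov=q['pixels'].copy()
cv2.imwrite('pics/z5.png',cv2.resize(q['pixels'][185:225,235:295],None,fx=12,fy=12,interpolation=cv2.INTER_NEAREST))
E
python3 -c "
from workcell import ctrl;print([a for a in dir(ctrl) if a[0]!='_'])"
```

```text
base 614 ((0.48900899291038513, -0.2601371109485626), (0.08071356266736984, 0.10147025436162949), 79.95419311523438) want 105x80
fork 272 ((0.4974879324436188, -0.26144543290138245), (0.036659110337495804, 0.07002706080675125), 80.60769653320312) x -16..54
top 0.51 [362.9, 252.0, 37.5, 12.0]
scene 0.79 [382.9, 175.1, 25.6, 79.7]
edge y -0.13 [0.6415 0.6417 0.8578]
edge y -0.09 [0.6419 0.6424 0.8577]
edge y -0.05 [0.642  0.6425 0.858 ]
edge y -0.01 [0.6422 0.6424 0.8582]
edge y 0.03 [0.6425 0.6427 0.8582]
shelf y ext [[-0.143, 0.066], [-0.144, 0.066], [-0.144, 0.066]]
[(0.87, [263.0, 198.9, 42.8, 20.9], np.int64(338))]
[(0.81, [262.1, 201.0, 46.6, 21.4], np.int64(436))]
[ 0.69854984 -0.04099454  0.02      ] [ 0.72820474 -0.06049855  0.00280861]
[ 0.69980923 -0.0574156   0.02      ] [ 0.72121635 -0.07182708  0.00760552]
green 205 [[0.72, -0.125, 0.005], [0.724, -0.066, 0.014], [0.728, 0.007, 0.023]] [-0.00346216  0.7239807 ]
ring 76 [ 0.706 -0.042  0.02 ] [200.57894737 261.52631579]
['Unreachable', 'finger_overhang', 'get_obs']
```

View pics/z5.png

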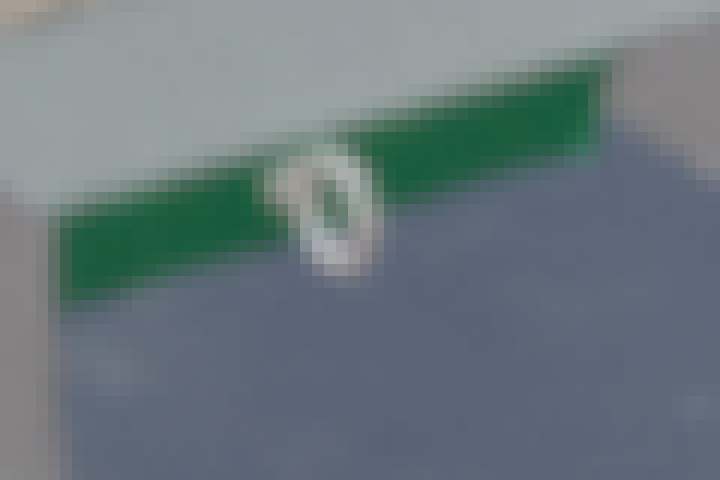

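```bash
python3 - <<'E'
from h import *
p=capture('top');c=cloud(p);q=capture('scene');cq=cloud(q)
for cc in(c,cq):
  m=(cc[...,2]>.226)&(cc[...,2]<.24)&(abs(cc[...,0]-.48)<.05)&(abs(cc[...,1]+.25)<.05)
  P=cc[m];print(len(P),P.min(0).round(4),P.max(0).round(4),P.mean(0).round(4),cv2.minAreaRect(P[:,:2].astype(np.float32)))
  m=(cc[...,2]>.16)&(cc[...,2]<.222)&(abs(cc[...,0]-.48)<.05)&(abs(cc[...,1]+.25)<.05)
  P=cc[m];print(len(P),cv2.minAreaRect(P[:,:2].astype(np.float32)))
print(proj(p,[.479,-.258,.232]),proj(p,[.479,-.258,.008]))
E
```

```text
57 [ 0.4718 -0.2687  0.2264] [ 0.4858 -0.2476  0.2345] [ 0.4784 -0.2577  0.2296] ((0.4787976145744324, -0.2581973373889923), (0.02106001414358616, 0.014020286500453949), 89.66986846923828)
44 ((0.47631269693374634, -0.2506931722164154), (0.018770761787891388, 0.008102620020508766), 30.833683013916016)
37 [ 0.4657 -0.267   0.2261] [ 0.4845 -0.2439  0.2327] [ 0.4741 -0.2544  0.2294] ((0.4748159945011139, -0.2562709450721741), (0.021813230589032173, 0.014624330215156078), 69.85560607910156)
252 ((0.4723590612411499, -0.25491586327552795), (0.024756725877523422, 0.01650206372141838), 53.68264389038086)
[np.float64(372.88405186437456), np.float64(251.9467519451529), np.float64(0.856338160951674)] [np.float64(348.93592702973416), np.float64(250.7538039791385), np.float64(1.0784919968604856)]
```

```bash
python3 -m jog '0 -.054 -.028 0 0 0; 0 -.054 -.028 0 0 0; 0 -.054 -.028 0 0 0; 0 -.054 -.028 0 0 0; 0 -.054 -.028 0 0 0; 0 -.054 -.028 0 0 0; 0 -.0142 -.0586 0 0 0; 0 -.0142 -.0586 0 0 0; 0 -.0142 -.0586 0 0 0; 0 -.0142 -.0586 0 0 0;0 -.0142 -.0586 -9.8 0 0' 0.05; python3 -c "
from h import *
state()"
```

```text
clock: 3.52
eef_pos: [0.4197, 0.0065, 0.2396]
tool_rot: [0.545, -0.451, 0.545, 0.451]
wrist_force: [1.0, -0.5, -0.4]
gripper_width: 0.59
t 3.525 p [0.4197 0.0065 0.2396] f [ 1.  -0.5 -0.4] g 0.5899760052412961
tool axes cols
 [[ 0.001 -0.982  0.187]
 [-0.     0.187  0.982]
 [-1.    -0.001 -0.   ]]
q [-0.298 -0.456 -0.403  1.623  0.    -0.11 ]
```

```bash
python3 -m jog '0 .0026 -.0507 0 0 0;0 .0026 -.0507 0 0 0;0 .0026 -.0507 0 0 -8;0 .0026 -.0507 0 0 -10;0 .0026 -.0507 0 0 -10;0 0 0 0 0 -10;0 0 0 0 0 -10;0 0 0 0 0 -10' ; python3 -c "
from h import *
state()"
```

```text
clock: 4.53
eef_pos: [0.4046, -0.3235, 0.2571]
tool_rot: [0.711, -0.624, 0.256, 0.196]
wrist_force: [0.8, 0.6, -0.6]
gripper_width: 0.583
t 4.525 p [ 0.4046 -0.3235  0.2571] f [ 0.8  0.6 -0.6] g 0.5825369995138927
tool axes cols
 [[ 0.792 -0.598  0.12 ]
 [-0.042  0.144  0.989]
 [-0.609 -0.788  0.089]]
q [-1.443 -0.841 -0.831  1.351  0.895 -1.167]
```

```bash
cat >> h.py <<'E'
def frame(x,z):
    x=np.array(x,float);x/=np.linalg.norm(x);z=np.array(z,float);z-=x*(x@z);z/=np.linalg.norm(z)
    return np.stack([x,np.cross(z,x),z],1)
def plan(pos,Rt):
    o,R=state(); p=np.array(o['eef_pos'])
    rv=Ro.from_matrix(R.T@Rt).as_rotvec(degrees=True)
    print('rotvec tool',np.round(rv,2),'shift if before turn',np.round(R.T@(pos-p),4),'shift if after turn',np.round(Rt.T@(pos-p),4))
E
python3 - <<'E'
from h import *
b=np.radians(50);d=np.array([.983,-.183,0])
x=np.cos(b)*d-np.array([0,0,np.sin(b)])
Rt=frame(x,[.183,.983,0]);G=np.array([.478,-.257,.198])
print(Rt);plan(G-.09*x,Rt)
E
```

```text
[[ 6.31889201e-01 -7.53139829e-01  1.83020316e-01]
 [-1.17635528e-01  1.40208127e-01  9.83109131e-01]
 [-7.66079578e-01 -6.42745735e-01 -3.61524124e-18]]
t 4.525 p [ 0.4046 -0.3235  0.2571] f [ 0.8  0.6 -0.6] g 0.5825369995138927
tool axes cols
 [[ 0.792 -0.598  0.12 ]
 [-0.042  0.144  0.989]
 [-0.609 -0.788  0.089]]
q [-1.443 -0.841 -0.831  1.351  0.895 -1.167]
rotvec tool [-1.18  6.13 12.15] shift if before turn [ 0.0039 -0.0066  0.079 ] shift if after turn [-0.0062 -0.008   0.0788]
```

```bash
python3 -m jog '0.001 -.002 .0263 -.4 2 4;0.001 -.002 .0263 -.4 2 4;0.001 -.002 .0263 -.4 2 4;0 0 0 0 0 0' ; python3 - <<'E'
from h import *
b=np.radians(50);d=np.array([.983,-.183,0])
x=np.cos(b)*d-np.array([0,0,np.sin(b)])
Rt=frame(x,[.183,.983,0]);G=np.array([.478,-.257,.198])
plan(G-.09*x,Rt)
E
```

```text
clock: 5.03
eef_pos: [0.4349, -0.2809, 0.2721]
tool_rot: [0.668, -0.602, 0.347, 0.264]
wrist_force: [-0.2, -0.9, 0.3]
gripper_width: 0.589
t 5.025 p [ 0.4349 -0.2809  0.2721] f [-0.2 -0.9  0.3] g 0.589328173144169
tool axes cols
 [[ 0.619 -0.772  0.146]
 [-0.065  0.134  0.989]
 [-0.783 -0.621  0.033]]
q [-1.169 -0.841 -0.72   1.324  0.575 -0.901]
rotvec tool [ 0.49  2.84 -1.59] shift if before turn [-0.0067  0.0184  0.032 ] shift if after turn [-0.0088  0.0185  0.0314]
```

```bash
python3 - <<'E'
from h import *
b=np.radians(50);d=np.array([.983,-.183,0])
x=np.cos(b)*d-np.array([0,0,np.sin(b)])
Rt=frame(x,[.183,.983,0]);
plan(np.array([.45,-.252,.275]),Rt)
E
```

```text
t 5.025 p [ 0.4349 -0.2809  0.2721] f [-0.2 -0.9  0.3] g 0.589328173144169
tool axes cols
 [[ 0.619 -0.772  0.146]
 [-0.065  0.134  0.989]
 [-0.783 -0.621  0.033]]
q [-1.169 -0.841 -0.72   1.324  0.575 -0.901]
rotvec tool [ 0.49  2.84 -1.59] shift if before turn [ 0.0052 -0.0096  0.0309] shift if after turn [ 0.0039 -0.0092  0.0312]
```

```bash
python3 -m jog '0.0026 -.0048 .0155 .3 1.4 -.8;0.0026 -.0048 .0155 .2 1.4 -.8;0 0 0 0 0 0' ; python3 - <<'E'
from h import *
b=np.radians(50);d=np.array([.983,-.183,0])
x=np.cos(b)*d-np.array([0,0,np.sin(b)])
Rt=frame(x,[.183,.983,0]);
plan(np.array([.478,-.257,.2]),Rt)
p=capture('wrist');cv2.imwrite('pics/w1.png',p['pixels'])
p=capture('scene');cv2.imwrite('pics/s1.png',cv2.resize(p['pixels'][60:260,260:512],None,fx=3,fy=3))
E
```

```text
clock: 5.4
eef_pos: [0.4637, -0.2729, 0.2782]
tool_rot: [0.668, -0.603, 0.356, 0.252]
wrist_force: [-0.5, 0.2, -0.2]
gripper_width: 0.59
t 5.4 p [ 0.4637 -0.2729  0.2782] f [-0.5  0.2 -0.2] g 0.5901281677144248
tool axes cols
 [[ 0.619 -0.766  0.171]
 [-0.092  0.145  0.985]
 [-0.78  -0.626  0.019]]
q [-1.073 -0.841 -0.719  1.243  0.524 -0.772]
rotvec tool [-0.17  1.3  -1.24] shift if before turn [0.0683 0.0403 0.0166] shift if after turn [0.067  0.0417 0.0182]
```

View pics/w1.png

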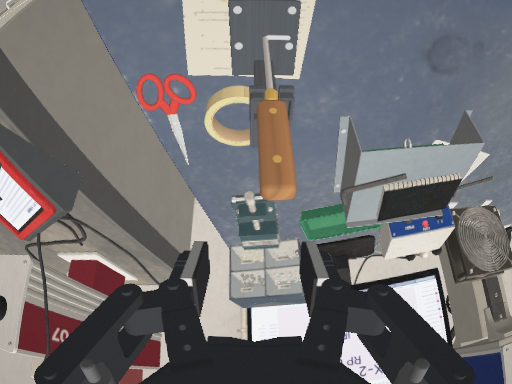

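View pics/s1.png

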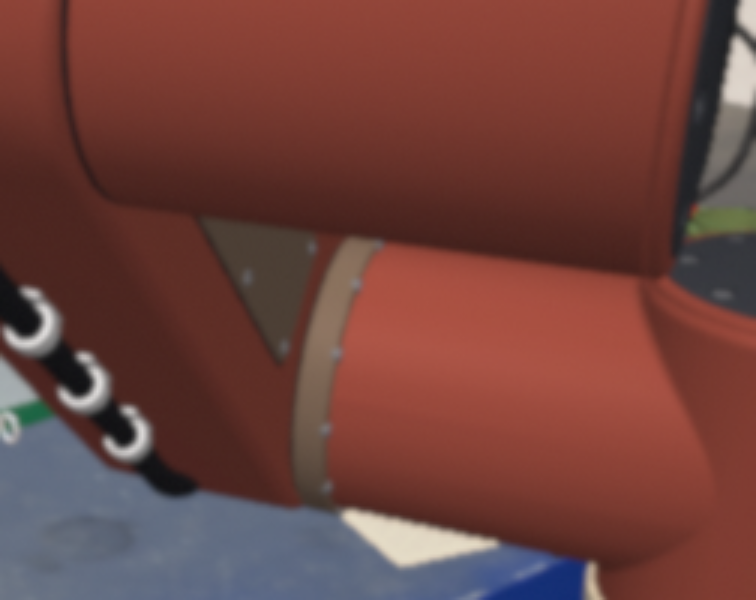

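```bash
python3 -m jog '0 0 .009 0 .6 -.6;0 0 .009 0 .7 -.6;0 0 0 0 0 0' ; python3 - <<'E'
from h import *
b=np.radians(50);d=np.array([.983,-.183,0])
x=np.cos(b)*d-np.array([0,0,np.sin(b)])
Rt=frame(x,[.183,.983,0]);
plan(np.array([.478,-.257,.2]),Rt)
E
```

```text
clock: 5.88
eef_pos: [0.4775, -0.2672, 0.2822]
tool_rot: [0.667, -0.605, 0.358, 0.247]
wrist_force: [-0.5, 0.7, 0.6]
gripper_width: 0.586
t 5.875 p [ 0.4775 -0.2672  0.2822] f [-0.5  0.7  0.6] g 0.5862346777373291
tool axes cols
 [[ 0.622 -0.762  0.178]
 [-0.104  0.145  0.984]
 [-0.776 -0.631  0.011]]
q [-1.029 -0.841 -0.718  1.208  0.5   -0.72 ]
rotvec tool [-0.18  0.69 -0.89] shift if before turn [0.063  0.053  0.0092] shift if after turn [0.062  0.0539 0.0102]
```

```bash
python3 -m jog '.017 .013 .005 0 0 0;.016 .013 .005 0 0 0;0 0 0 0 0 0' ; python3 - <<'E'
from h import *
b=np.radians(50);d=np.array([.983,-.183,0])
x=np.cos(b)*d-np.array([0,0,np.sin(b)])
Rt=frame(x,[.183,.983,0]);
plan(np.array([.478,-.257,.2]),Rt)
E
```

```text
clock: 6.25
eef_pos: [0.485, -0.2625, 0.2379]
tool_rot: [0.668, -0.601, 0.358, 0.253]
wrist_force: [-0.7, -0.6, 0.7]
gripper_width: 0.584
t 6.25 p [ 0.485  -0.2625  0.2379] f [-0.7 -0.6  0.7] g 0.584184573064462
tool axes cols
 [[ 0.615 -0.769  0.174]
 [-0.093  0.149  0.985]
 [-0.783 -0.622  0.02 ]]
q [-1.004 -0.84  -0.794  1.135  0.488 -0.7  ]
rotvec tool [-0.32  1.2  -1.53] shift if before turn [0.0249 0.0297 0.0034] shift if after turn [0.024  0.0304 0.0041]
```

```bash
python3 -m jog '.0125 .015 .003 0 0 0;.0125 .015 .003 0 0 0;0 0 0 0 0 0' ; python3 - <<'E'
from h import *
b=np.radians(50);d=np.array([.983,-.183,0])
x=np.cos(b)*d-np.array([0,0,np.sin(b)])
Rt=frame(x,[.183,.983,0]);
plan(np.array([.478,-.257,.2]),Rt)
p=capture('wrist');cv2.imwrite('pics/w2.png',p['pixels'])
p=capture('top');cv2.imwrite('pics/t2.png',cv2.resize(p['pixels'][180:320,250:420],None,fx=4,fy=4))
E
```

```text
clock: 6.62
eef_pos: [0.4848, -0.262, 0.2014]
tool_rot: [0.668, -0.599, 0.358, 0.257]
wrist_force: [0.3, 0.1, 0.3]
gripper_width: 0.588
t 6.625 p [ 0.4848 -0.262   0.2014] f [0.3 0.1 0.3] g 0.5877007355614801
tool axes cols
 [[ 0.611 -0.773  0.171]
 [-0.086  0.149  0.985]
 [-0.787 -0.616  0.024]]
q [-1.003 -0.84  -0.857  1.083  0.488 -0.704]
rotvec tool [-0.32  1.54 -1.95] shift if before turn [-0.0034  0.0069  0.0037] shift if after turn [-0.0037  0.0067  0.0037]
```

View pics/w2.png

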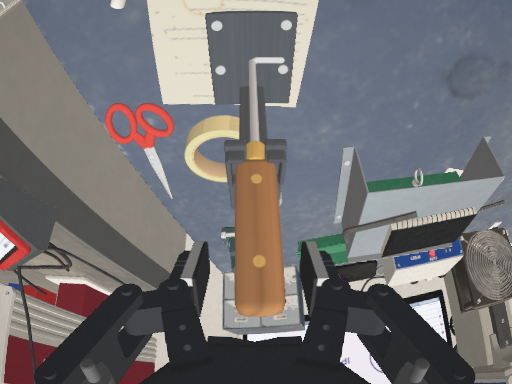

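View pics/t2.png

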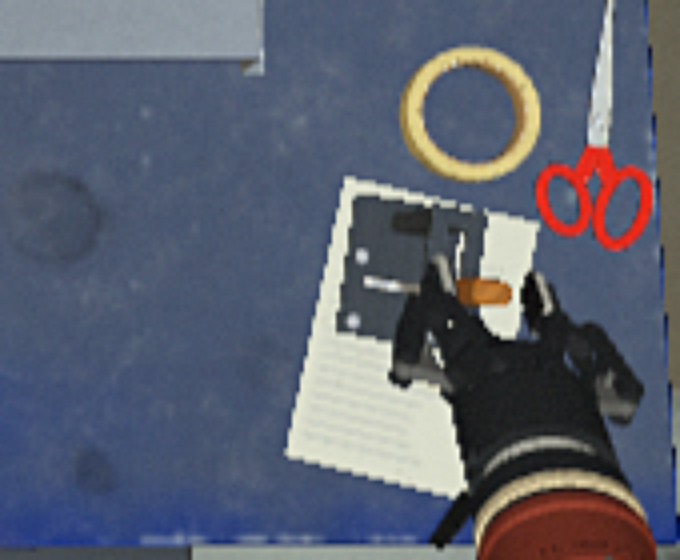

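```bash
python3 -m jog '0 0 0 0 0 0;0 0 0 0 0 0;0 0 0 0 0 0;0 0 0 0 0 0;0 0 0 0 0 0;0 0 0 0 0 0' 0 70; python3 - <<'E'
from h import *
o,R=state()
print('up in tool',R.T@[0,0,1],'-d in tool',R.T@[-.983,.183,0])
E
```

```text
clock: 7.48
eef_pos: [0.4856, -0.2629, 0.2049]
tool_rot: [0.667, -0.601, 0.358, 0.256]
wrist_force: [-0.9, -0.0, 5.1]
gripper_width: 0.268
t 7.475 p [ 0.4856 -0.2629  0.2049] f [-0.9 -0.   5.1] g 0.2676264935562904
tool axes cols
 [[ 0.613 -0.771  0.17 ]
 [-0.089  0.147  0.985]
 [-0.785 -0.619  0.021]]
q [-1.003 -0.841 -0.853  1.083  0.488 -0.704]
up in tool [-0.78502091 -0.61910763  0.0211638 ] -d in tool [-0.61891129  0.78521339  0.01291326]
```

```bash
python3 -m jog '-.0118 -.0093 .0003 0 0 0;-.0118 -.0093 .0003 0 0 0;0 0 0 0 0 0' ; python3 - <<'E'
from h import *
o,R=state()
p=capture('wrist');cv2.imwrite('pics/w3.png',p['pixels'])
E
```

```text
clock: 7.85
eef_pos: [0.4856, -0.2632, 0.2359]
tool_rot: [0.667, -0.601, 0.358, 0.255]
wrist_force: [0.1, -0.1, -1.4]
gripper_width: 0.268
t 7.85 p [ 0.4856 -0.2632  0.2359] f [ 0.1 -0.1 -1.4] g 0.2675926193822089
tool axes cols
 [[ 0.613 -0.771  0.17 ]
 [-0.09   0.146  0.985]
 [-0.785 -0.619  0.021]]
q [-1.003 -0.829 -0.79   1.133  0.488 -0.704]
```

View pics/w3.png

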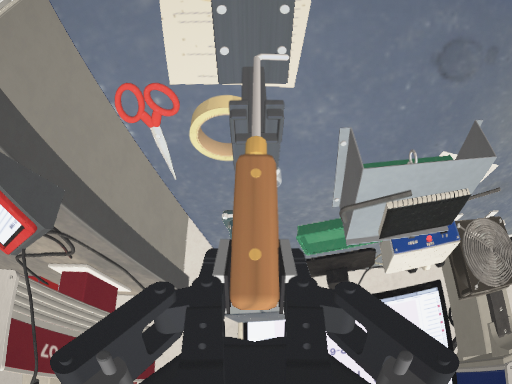

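```bash
python3 -m jog '0 0 0 0 0 9;0 .006 0 0 0 9;0 .01 0 0 0 9;0 0 0 0 0 0' ; python3 - <<'E'
from h import *
o,R=state()
p=capture('wrist');cv2.imwrite('pics/w4.png',p['pixels'])
E
```

```text
clock: 8.4
eef_pos: [0.4716, -0.2597, 0.2253]
tool_rot: [0.589, -0.499, 0.488, 0.407]
wrist_force: [1.4, 0.0, -1.4]
gripper_width: 0.27
t 8.4 p [ 0.4716 -0.2597  0.2253] f [ 1.4  0.  -1.4] g 0.2696001927016594
tool axes cols
 [[ 0.192 -0.967  0.169]
 [-0.008  0.171  0.985]
 [-0.981 -0.19   0.025]]
q [-0.824 -0.299 -0.32   1.413  0.136 -0.642]
```

View pics/w4.png

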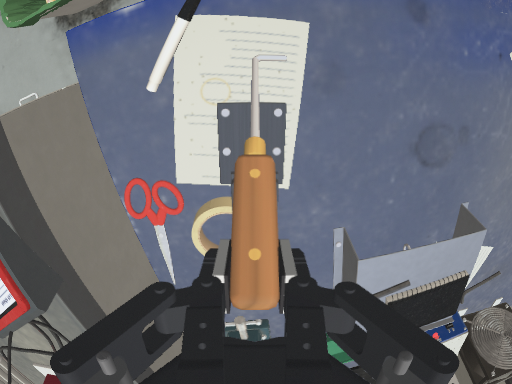

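```bash
python3 -m jog '0 .03 .02 0 0 0;0 .01 .05 0 0 0;0 0 .05 0 0 10;0 0 .03 0 0 10;0 0 0 0 0 10;0 0 0 0 0 10;0 0 0 0 0 0' ; python3 - <<'E'
from h import *
o,R=state()
p=capture('wrist');cv2.imwrite('pics/w5.png',p['pixels'])
p=capture('scene');cv2.imwrite('pics/s5.png',p['pixels'])
E
```

```text
clock: 9.32
eef_pos: [0.4568, -0.1083, 0.2188]
tool_rot: [0.431, -0.316, 0.621, 0.573]
wrist_force: [-0.2, -1.1, -1.0]
gripper_width: 0.268
t 9.325 p [ 0.4568 -0.1083  0.2188] f [-0.2 -1.1 -1. ] g 0.26796150353395587
tool axes cols
 [[-0.428 -0.887  0.173]
 [ 0.101  0.144  0.984]
 [-0.898  0.439  0.029]]
q [-0.451  0.278  0.175  1.914 -0.095 -0.261]
```

View pics/s5.png

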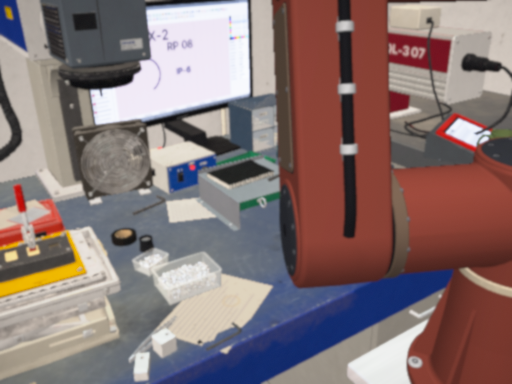

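```bash
python3 -m jog '.045 -.022 -.0015 0 0 0;.045 -.022 -.0015 0 0 0;0 0 0 0 0 0' ; python3 - <<'E'
from h import *
o,R=state()
p=capture('wrist');cv2.imwrite('pics/w6.png',p['pixels'])
E
```

```text
clock: 9.8
eef_pos: [0.4561, -0.1087, 0.1239]
tool_rot: [0.433, -0.32, 0.621, 0.57]
wrist_force: [-0.7, -0.6, -0.3]
gripper_width: 0.266
t 9.8 p [ 0.4561 -0.1087  0.1239] f [-0.7 -0.6 -0.3] g 0.2664814042325825
tool axes cols
 [[-0.42  -0.891  0.173]
 [ 0.097  0.145  0.985]
 [-0.902  0.43   0.025]]
q [-0.451  0.294  0.024  1.737 -0.096 -0.262]
```

View pics/w6.png

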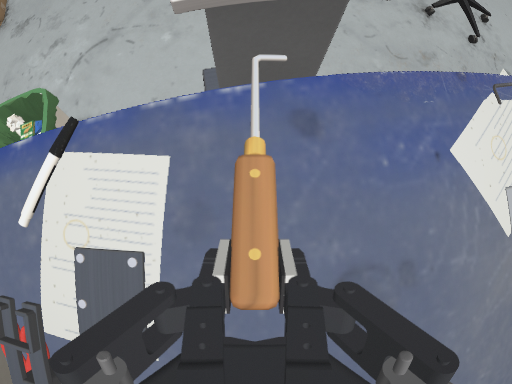

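```bash
python3 -m jog '.02 -.01 0 0 0 9;.02 -.015 0 0 0 9;0 0 0 0 0 0' ; python3 - <<'E'
from h import *
o,R=state()
print('hookdir',R@[.785,.619,-.021]); print('down',R.T@[0,0,-1])
E
```

```text
clock: 10.22
eef_pos: [0.4582, -0.1079, 0.0777]
tool_rot: [0.347, -0.227, 0.659, 0.627]
wrist_force: [0.8, 0.5, -1.1]
gripper_width: 0.269
t 10.225 p [ 0.4582 -0.1079  0.0777] f [ 0.8  0.5 -1.1] g 0.2685150281716397
tool axes cols
 [[-0.657 -0.734  0.173]
 [ 0.136  0.11   0.985]
 [-0.741  0.67   0.028]]
q [-0.418  0.701  0.337  1.931 -0.143 -0.201]
hookdir [-0.97356865  0.15451235 -0.16768129]
down [ 0.74148969 -0.67038959 -0.02776394]
```

```bash
python3 -m jog '.02 -.018 -.0008 0 0 0;.018 -.016 -.0008 0 0 0;0 0 0 0 0 0' ; python3 - <<'E'
from h import *
o,R=state()
print('hookdir',R@[.785,.619,-.021])
p=capture('wrist');cv2.imwrite('pics/w7.png',p['pixels'])
p=capture('top');cv2.imwrite('pics/t7.png',cv2.resize(p['pixels'][180:320,200:370],None,fx=4,fy=4))
E
```

```text
clock: 10.6
eef_pos: [0.4601, -0.1092, 0.0325]
tool_rot: [0.35, -0.231, 0.659, 0.624]
wrist_force: [-0.1, 0.0, -1.3]
gripper_width: 0.272
t 10.6 p [ 0.4601 -0.1092  0.0325] f [-0.1  0.  -1.3] g 0.2719368578641421
tool axes cols
 [[-0.648 -0.741  0.173]
 [ 0.132  0.113  0.985]
 [-0.75   0.661  0.025]]
q [-0.419  0.736  0.308  1.854 -0.143 -0.201]
hookdir [-0.9716136   0.15345689 -0.1795689 ]
```

View pics/w7.png

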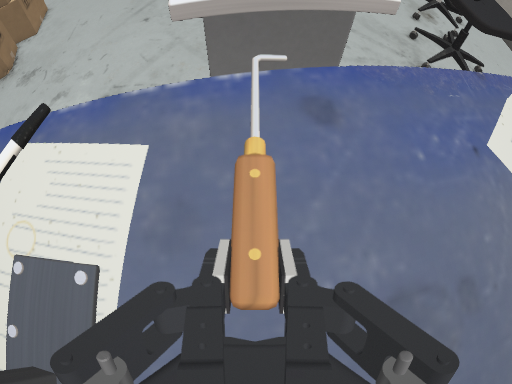

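View pics/t7.png

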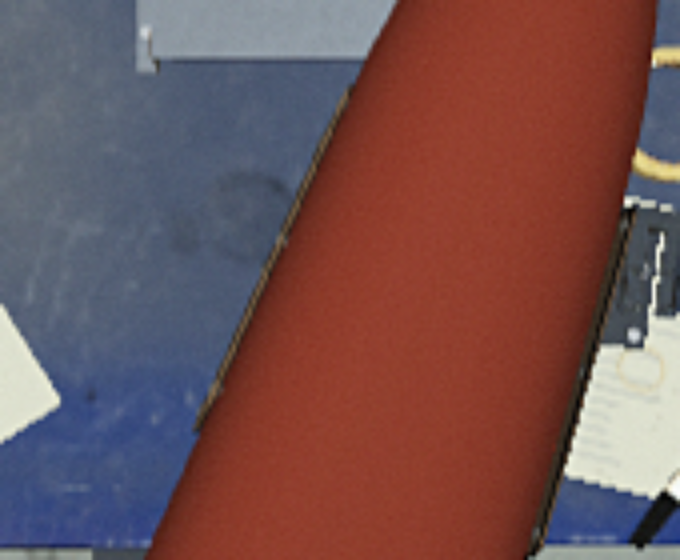

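```bash
python3 -m jog '.009 -.008 0 0 0 4;0 0 0 0 0 0;0 0 0 0 0 0' ; python3 -m jog '0 0 0 0 0 0;0 0 0 0 0 0;0 0 0 0 0 0;0 0 0 0 0 0;0 0 0 0 0 0' .06; python3 - <<'E'
from h import *
o,R=state()
p=capture('wrist');cv2.imwrite('pics/w8.png',p['pixels']); print('up',R.T@[0,0,1])
E
```

```text
clock: 11.08
eef_pos: [0.4604, -0.109, 0.0201]
tool_rot: [0.328, -0.208, 0.667, 0.636]
wrist_force: [-0.1, -0.5, -0.7]
gripper_width: 0.267
clock: 11.7
eef_pos: [0.4598, -0.1087, 0.0188]
tool_rot: [0.327, -0.207, 0.667, 0.637]
wrist_force: [0.1, 0.2, -0.3]
gripper_width: 0.7
t 11.7 p [ 0.4598 -0.1087  0.0188] f [ 0.1  0.2 -0.3] g 0.6997912970588
tool axes cols
 [[-0.701 -0.692  0.172]
 [ 0.141  0.103  0.985]
 [-0.699  0.714  0.025]]
q [-0.412  0.847  0.402  1.91  -0.153 -0.186]
up [-0.69923913  0.71444831  0.02506498]
```

View pics/w8.png

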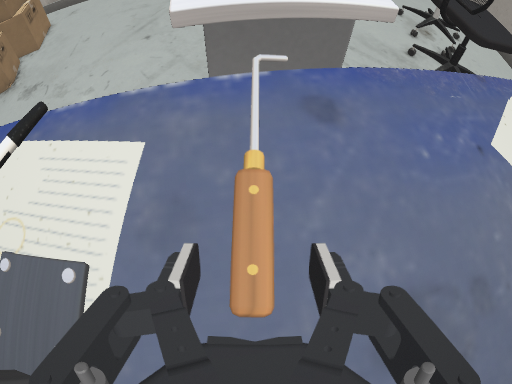

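```bash
python3 -m jog '-.035 .036 0 0 0 0;-.035 .036 0 0 0 0;0 0 0 0 0 -10;0 0 0 0 0 -10;0 0 0 0 0 -10;0 0 0 0 0 -10;0 0 0 0 0 -5.5;0 0 0 0 0 0'; python3 - <<'E'
from h import *
o,R=state()
p=capture('wrist');cv2.imwrite('pics/w9.png',p['pixels'])
q=capture('top');cv2.imwrite('pics/t9.png',q['pixels'])
s=capture('scene');cv2.imwrite('pics/s9.png',s['pixels'])
def fray(p,u,v):
    a=np.array([u-p['cx'],v-p['cy']])/p['fx'];r=np.hypot(*a);c=np.array([*(a/r*np.sin(r)),np.cos(r)])
    Rm=np.array(p['R']);return -Rm.T@p['t'],Rm.T@c
for n in('hook_handle','hook_bar'):
    for x in spotter.pinpoint(p,n)[:2]:
        C,r=fray(p,*x['point']);print(n,x['p'],x['point'],np.round(C+r*(.008-C[2])/r[2],4))
for n in('eye_center','tray_front'):
    for x in spotter.pinpoint(s,n)[:2]: print(n,x, onz(s,*x['point'],.02))
E
```

```text
clock: 12.75
eef_pos: [0.458, -0.1108, 0.1208]
tool_rot: [0.528, -0.424, 0.554, 0.484]
wrist_force: [0.1, 0.3, -0.2]
gripper_width: 0.701
t 12.75 p [ 0.458  -0.1108  0.1208] f [ 0.1  0.3 -0.2] g 0.7014312291371465
tool axes cols
 [[-0.082 -0.981  0.175]
 [ 0.041  0.172  0.984]
 [-0.996  0.087  0.026]]
q [-0.513 -0.161 -0.382  1.441 -0.004 -0.338]
hook_handle 0.83 [250.2, 185.4] [ 0.442  -0.1085  0.008 ]
hook_bar 0.62 [266.7, 1.3] [ 0.2825 -0.0657  0.008 ]
eye_center {'point': [265.1, 204.1], 'p': 0.82} [ 0.68514964 -0.04197447  0.02      ]
eye_center {'point': [252.0, 200.4], 'p': 0.22} [ 0.72451834 -0.02578506  0.02      ]
tray_front {'point': [258.5, 201.8], 'p': 0.75} [ 0.70706806 -0.03536307  0.02      ]
```

View pics/w9.png

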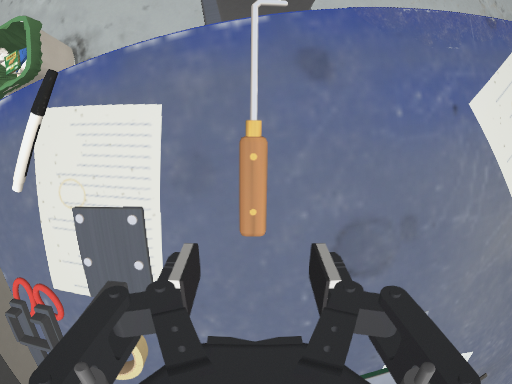

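View pics/t9.png

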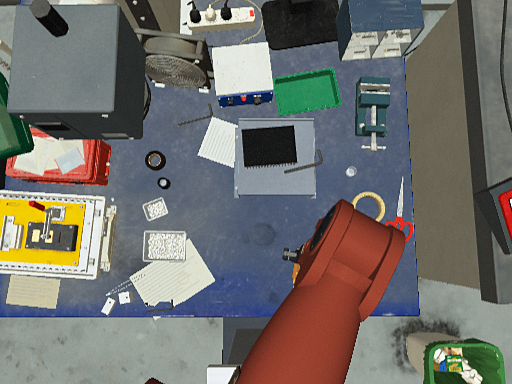

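```bash
python3 - <<'E'
from h import *
plan(np.array([.442,-.1085,.06]),frame([0,0,-1],[.172,.985,0]))
E
```

```text
t 13.1 p [ 0.4591 -0.1111  0.1197] f [-0.1  0.4  0.2] g 0.6990636884430544
tool axes cols
 [[-0.085 -0.981  0.174]
 [ 0.042  0.171  0.984]
 [-0.996  0.091  0.027]]
q [-0.512 -0.153 -0.376  1.442 -0.005 -0.338]
rotvec tool [-0.05  1.56 -5.2 ] shift if before turn [ 0.061   0.0118 -0.002 ] shift if after turn [ 0.0597  0.0173 -0.0004]
```

```bash
python3 -m jog '0 0 0 0 1.56 -5.2;.03 .0087 0 0 0 0;.03 .0087 0 0 0 0;0 0 0 0 0 0;0 0 0 0 0 0' .055; python3 - <<'E'
from h import *
plan(np.array([.442,-.1085,.012]),frame([0,0,-1],[.172,.985,0]))
p=capture('wrist');cv2.imwrite('pics/w10.png',p['pixels'])
E
```

```text
clock: 13.72
eef_pos: [0.4425, -0.1084, 0.0611]
tool_rot: [0.542, -0.455, 0.541, 0.454]
wrist_force: [0.6, -0.4, 1.3]
gripper_width: 0.639
t 13.725 p [ 0.4425 -0.1084  0.0611] f [ 0.6 -0.4  1.3] g 0.6389364989734688
tool axes cols
 [[ 0.002 -0.985  0.173]
 [-0.001  0.173  0.985]
 [-1.    -0.002 -0.001]]
q [-0.529 -0.31  -0.616  1.263  0.    -0.355]
rotvec tool [-0.06 -0.04  0.13] shift if before turn [ 0.0491  0.0006 -0.0001] shift if after turn [ 0.0491  0.0005 -0.0002]
```

View pics/w10.png

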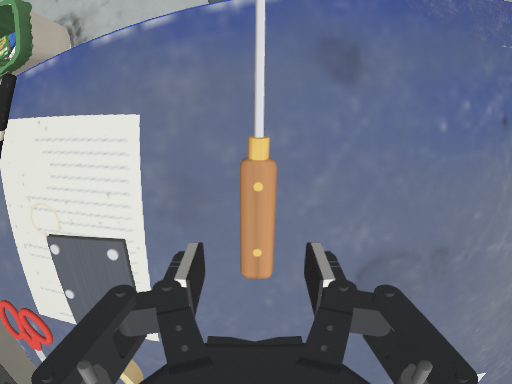

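```bash
python3 -m jog '.024 0 0 0 0 0;.0235 0 0 0 0 0;0 0 0 0 0 0'; python3 -c "
from h import *
state()
p=capture('wrist');cv2.imwrite('pics/w11.png',p['pixels'])"
```

```text
clock: 14.15
eef_pos: [0.4415, -0.1079, 0.0122]
tool_rot: [0.542, -0.455, 0.541, 0.455]
wrist_force: [-0.6, -0.9, 0.4]
gripper_width: 0.645
t 14.15 p [ 0.4415 -0.1079  0.0122] f [-0.6 -0.9  0.4] g 0.6447554019721599
tool axes cols
 [[ 0.    -0.985  0.173]
 [ 0.     0.173  0.985]
 [-1.    -0.     0.   ]]
q [-0.529 -0.264 -0.67   1.165  0.    -0.355]
```

View pics/w11.png

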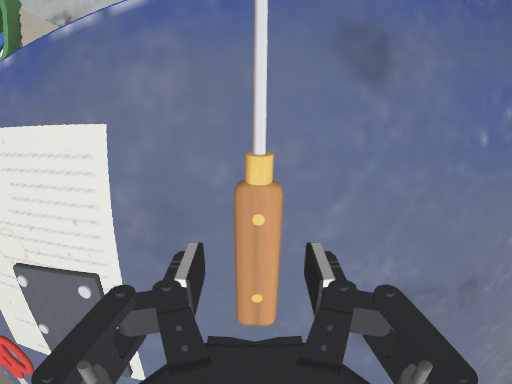

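```bash
python3 -m jog '0 0 0 0 0 0;0 0 0 0 0 0;0 0 0 0 0 0;0 0 0 0 0 0;-.03 0 0 0 0 0;-.02 0 0 0 0 0;0 0 0 0 0 0' 0 90; python3 -c "
from h import *
state()"
```

```text
clock: 15.08
eef_pos: [0.4431, -0.1088, 0.0644]
tool_rot: [0.542, -0.456, 0.541, 0.453]
wrist_force: [0.4, 0.0, -2.4]
gripper_width: 0.247
t 15.075 p [ 0.4431 -0.1088  0.0644] f [ 0.4  0.  -2.4] g 0.24720016551016474
tool axes cols
 [[ 0.005 -0.985  0.173]
 [-0.003  0.173  0.985]
 [-1.    -0.005 -0.002]]
q [-0.529 -0.315 -0.613  1.267  0.    -0.355]
```

```bash
python3 -m jog '0 0 0 10.6 0 0;0 0 0 10.6 0 0;0 0 0 10.6 0 0;0 0 0 10.6 0 0;0 0 0 10.6 0 0;0 0 0 10.6 0 0;0 0 0 10.6 0 0;0 0 0 10.6 0 0;0 0 0 10.6 0 0;0 0 0 10.6 0 0;0 0 0 0 0 0' ; python3 -c "
from h import *
state()
p=capture('wrist');cv2.imwrite('pics/w12.png',p['pixels'])"
```

```text
clock: 16.45
eef_pos: [0.4414, -0.1078, 0.0617]
tool_rot: [0.689, 0.158, 0.689, -0.158]
wrist_force: [0.0, 0.4, -1.9]
gripper_width: 0.247
t 16.45 p [ 0.4414 -0.1078  0.0617] f [ 0.   0.4 -1.9] g 0.24744738621943438
tool axes cols
 [[ 0.001  0.437  0.9  ]
 [-0.     0.9   -0.437]
 [-1.     0.     0.001]]
q [-0.529 -0.313 -0.617  1.266  0.     1.494]
```

View pics/w12.png

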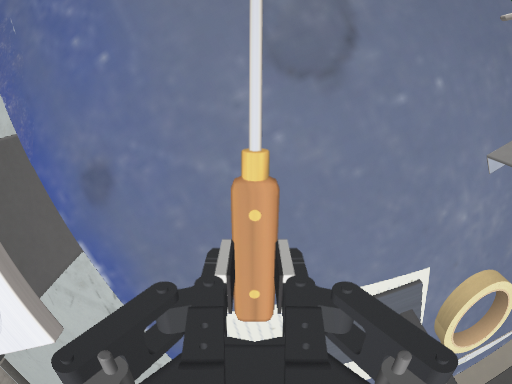

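```bash
python3 -m jog '0 0 0 10.68 0 0;0 0 0 10.68 0 0;0 0 0 10.68 0 0;0 0 0 10.68 0 0;0 0 0 10.68 0 0;0 0 0 10.68 0 0;0 -.01 -.036 0 0 0;0 -.01 -.036 0 0 0;0 0 -.036 0 0 0;0 0 0 0 0 0' ; python3 - <<'E'
from h import *
state()
p=capture('wrist');cv2.imwrite('pics/w13.png',p['pixels'])
s=capture('scene');cv2.imwrite('pics/s13.png',s['pixels'])
E
```

```text
clock: 17.75
eef_pos: [0.4214, 0.0017, 0.0621]
tool_rot: [0.502, 0.499, 0.501, -0.498]
wrist_force: [-0.0, -0.2, -1.7]
gripper_width: 0.247
t 17.75 p [0.4214 0.0017 0.0621] f [-0.  -0.2 -1.7] g 0.24740816099179347
tool axes cols
 [[ 0.001  1.     0.006]
 [-0.     0.006 -1.   ]
 [-1.     0.001  0.   ]]
q [-0.309 -0.433 -0.709  1.294  0.     2.827]
```

View pics/w13.png

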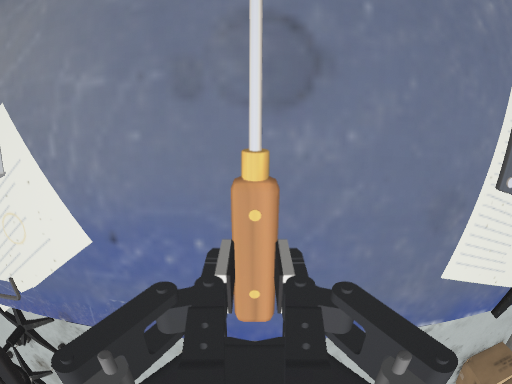

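View pics/s13.png

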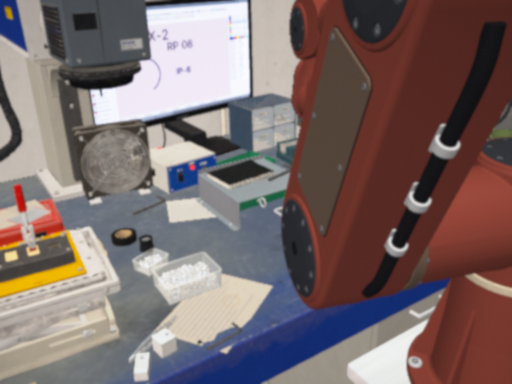

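```bash
python3 - <<'E'
from h import *
s=capture('scene')
cv2.imwrite('pics/z6.png',cv2.resize(s['pixels'][180:230,235:300],None,fx=12,fy=12,interpolation=cv2.INTER_CUBIC))
for n in('eye_center','tray_front','hook_bar'):
    for x in spotter.pinpoint(s,n)[:2]: print(n,np.round(x['point'],1),x['p'], onz(s,*x['point'],.02 if n!='hook_bar' else .058))
bar=np.array([.4214+.165,.0017-.014,.058]); print('bar expected px',proj(s,bar))
for e in([.703,-.043,.02],[.706,-.043,.02],[.703,-.038,.02]): print(e,proj(s,e))
# tray front wall bottom/top corners on green left and right ends for pose
E
```

```text
eye_center [266.5 201.7] 0.83 [ 0.69514337 -0.05326729  0.02      ]
tray_front [256.2 202.8] 0.85 [ 0.70548811 -0.02694924  0.02      ]
hook_bar [279.8 210.1] 0.36 [ 0.57244333 -0.00936715  0.058     ]
bar expected px [np.float64(277.45587502788806), np.float64(207.6916731924253), np.float64(1.2188067981438202)]
[0.703, -0.043, 0.02] [np.float64(261.7020469485206), np.float64(201.62292192702859), np.float64(1.3388596709546103)]
[0.706, -0.043, 0.02] [np.float64(261.0847838236359), np.float64(201.2278140714115), np.float64(1.3411593087556453)]
[0.703, -0.038, 0.02] [np.float64(260.1527742728442), np.float64(202.09105042506857), np.float64(1.3363626312837638)]
```

View pics/z6.png

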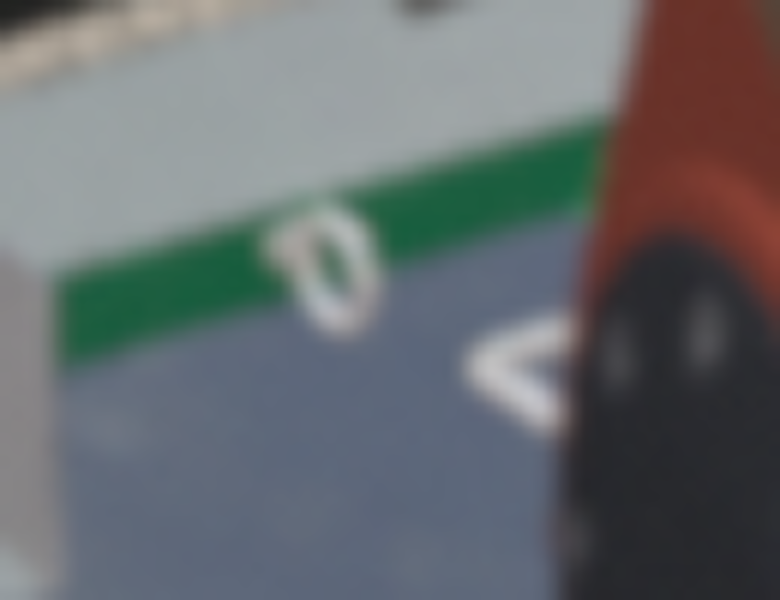

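```bash
python3 - <<'E'
from h import *
s=capture('scene')
T=np.array([.4214,.0017,.058])
for n,o in(('corner',[.165,0,0]),('bartip',[.165,-.029,0]),('rod100',[.12,0,0])): print(n,np.round(proj(s,T+o),1))
for dz in(0,-.005,-.01): print(dz,np.round(proj(s,T+[.165,0,dz]),1))
o,r=ray(s,274.1,209.4)
for z in(.05,.054,.058): print(z,o+r*(z-o[2])/r[2])
E
```

```text
corner [272.8 209.2   1.2]
bartip [282.4 206.1   1.2]
rod100 [283.6 216.1   1.2]
0 [272.8 209.2   1.2]
-0.005 [272.8 211.    1.2]
-0.01 [272.8 212.8   1.2]
0.05 [ 0.59658248 -0.00936097  0.05      ]
0.054 [ 0.59004639 -0.00480548  0.054     ]
0.058 [ 5.83510301e-01 -2.49986140e-04  5.80000000e-02]
```

```bash
python3 -m jog '.019 0 0 0 0 0;.019 0 0 0 0 0;0 .04 0 0 0 0;0 .04 0 0 0 0;0 .037 0 0 0 0;0 0 0 0 0 0' ; python3 - <<'E'
from h import *
state()
s=capture('scene')
cv2.imwrite('pics/z7.png',cv2.resize(s['pixels'][170:240,230:310],None,fx=9,fy=9,interpolation=cv2.INTER_CUBIC))
p=capture('wrist');cv2.imwrite('pics/w14.png',p['pixels'])
E
```

```text
clock: 18.85
eef_pos: [0.5405, -0.0009, 0.0239]
tool_rot: [0.5, 0.5, 0.499, -0.5]
wrist_force: [0.0, 0.1, -2.2]
gripper_width: 0.249
t 18.85 p [ 0.5405 -0.0009  0.0239] f [ 0.   0.1 -2.2] g 0.24854805155475113
tool axes cols
 [[ 0.001  1.    -0.001]
 [-0.001 -0.001 -1.   ]
 [-1.     0.001  0.001]]
q [-2.440e-01  1.000e-03 -4.040e-01  1.164e+00 -0.000e+00  2.899e+00]
```

View pics/z7.png

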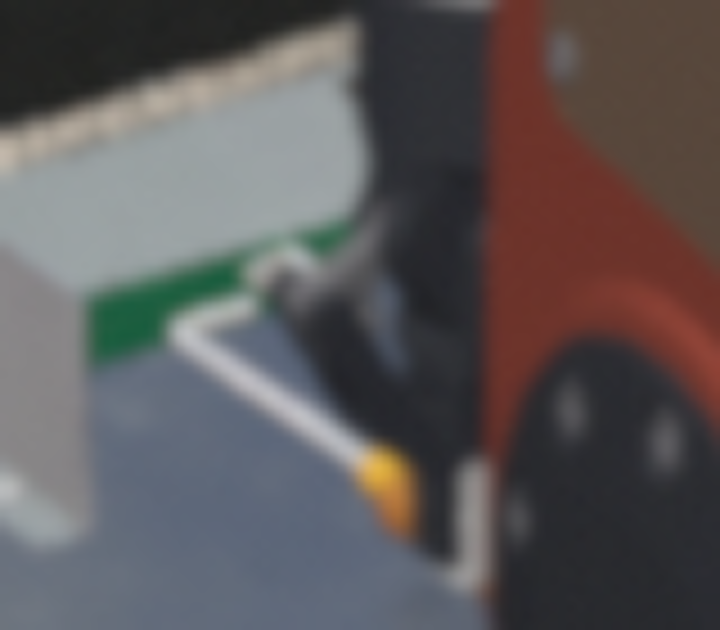

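View pics/w14.png

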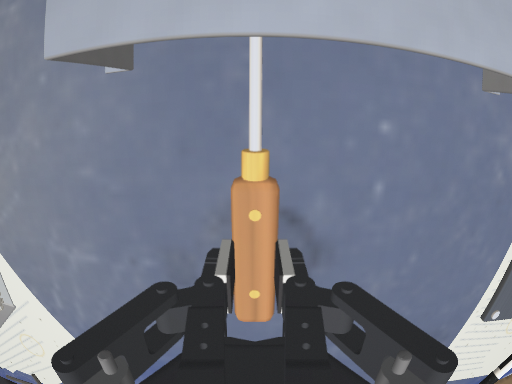

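```bash
python3 - <<'E'
from h import *
s=capture('scene')
print(np.round(proj(s,[.7055,-.0009,.02]),1),np.round(proj(s,[.7055,-.0299,.02]),1),np.round(proj(s,[.7055,-.044,.02]),1))
E
```

```text
[248.  205.3   1.3] [257.1 202.5   1.3] [261.5 201.2   1.3]
```

```bash
python3 -m jog '-.001 .003 0 0 0 0;0 0 .008 0 0 0;0 0 .008 0 0 0;0 0 0 0 0 0' ; python3 - <<'E'
from h import *
state()
s=capture('scene')
cv2.imwrite('pics/z8.png',cv2.resize(s['pixels'][170:240,230:310],None,fx=9,fy=9,interpolation=cv2.INTER_CUBIC))
E
```

```text
clock: 19.5
eef_pos: [0.5419, -0.017, 0.0258]
tool_rot: [0.5, 0.501, 0.499, -0.5]
wrist_force: [-1.2, 0.9, -1.0]
gripper_width: 0.252
t 19.5 p [ 0.5419 -0.017   0.0258] f [-1.2  0.9 -1. ] g 0.25161392790673465
tool axes cols
 [[ 0.002  1.    -0.002]
 [-0.001 -0.002 -1.   ]
 [-1.     0.002  0.001]]
q [-0.272  0.004 -0.398  1.167 -0.     2.871]
```

View pics/z8.png

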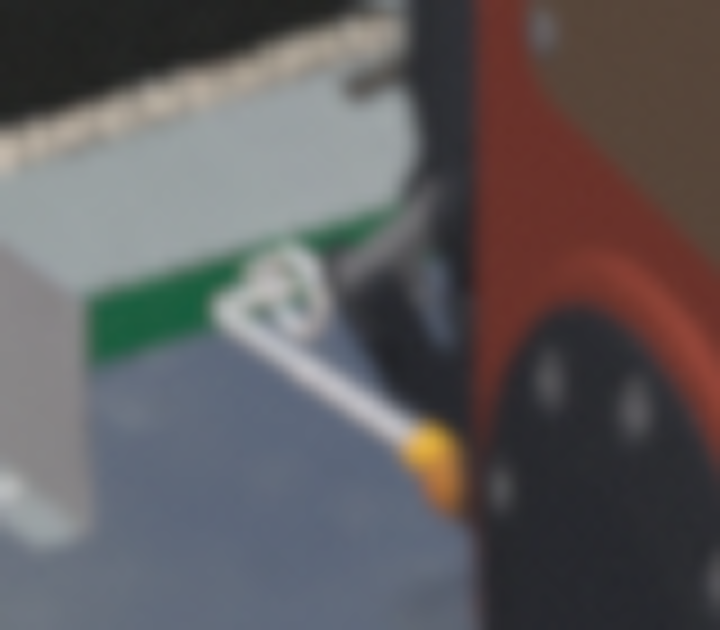

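```bash
python3 -m jog '0 0 .007 0 0 0;0 0 .006 0 0 0;0 0 0 0 0 0' ; python3 - <<'E'
from h import *
state()
s=capture('scene')
cv2.imwrite('pics/z9.png',cv2.resize(s['pixels'][170:240,230:310],None,fx=9,fy=9,interpolation=cv2.INTER_CUBIC))
E
```

```text
clock: 19.92
eef_pos: [0.5419, -0.0297, 0.0257]
tool_rot: [0.5, 0.501, 0.499, -0.5]
wrist_force: [-1.0, -0.3, -0.5]
gripper_width: 0.249
t 19.925 p [ 0.5419 -0.0297  0.0257] f [-1.  -0.3 -0.5] g 0.24882702935325648
tool axes cols
 [[ 0.002  1.    -0.001]
 [-0.001 -0.001 -1.   ]
 [-1.     0.002  0.001]]
q [-0.296  0.006 -0.396  1.167 -0.     2.847]
```

View pics/z9.png

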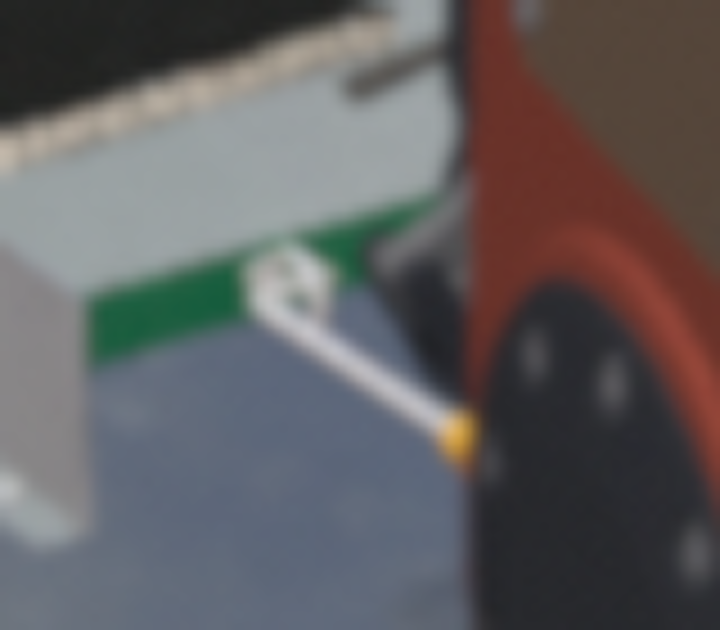

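```bash
python3 -m jog '0 0 0 0 0 0;0 0 0 0 0 0;0 -.008 0 0 0 0;0 -.012 0 0 0 0;0 -.012 0 0 0 0;0 0 0 0 0 0' ; python3 - <<'E'
from h import *
state()
s=capture('scene')
cv2.imwrite('pics/z10.png',cv2.resize(s['pixels'][170:240,230:310],None,fx=9,fy=9,interpolation=cv2.INTER_CUBIC))
E
```

```text
clock: 20.72
eef_pos: [0.5089, -0.029, 0.0256]
tool_rot: [0.5, 0.5, 0.499, -0.5]
wrist_force: [0.3, -0.7, -0.8]
gripper_width: 0.25
t 20.725 p [ 0.5089 -0.029   0.0256] f [ 0.3 -0.7 -0.8] g 0.24950477200978793
tool axes cols
 [[ 0.001  1.    -0.001]
 [-0.001 -0.001 -1.   ]
 [-1.     0.001  0.001]]
q [-0.314 -0.096 -0.496  1.17  -0.     2.829]
```

View pics/z10.png

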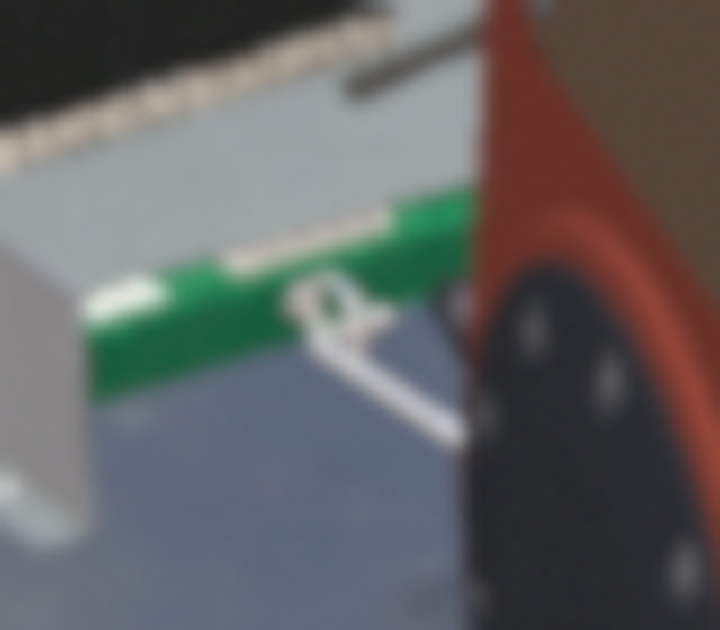

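```bash
python3 -m jog '0 -.0125 0 0 0 0;0 -.0125 0 0 0 0;0 -.0125 0 0 0 0;0 -.0125 0 0 0 0;0 -.0125 0 0 0 0;0 -.01 0 0 0 0;0 -.005 0 0 0 0;0 0 0 0 0 0;0 0 0 0 0 0' ; python3 - <<'E'
from h import *
state()
s=capture('scene');cv2.imwrite('pics/s15.png',s['pixels'])
cv2.imwrite('pics/z11.png',cv2.resize(s['pixels'][160:250,210:330],None,fx=6,fy=6,interpolation=cv2.INTER_CUBIC))
p=capture('wrist');cv2.imwrite('pics/w15.png',p['pixels'])
g=s['pixels'].astype(int);c=cloud(s)
m=(g[...,1]>g[...,2]+30)&(g[...,1]>g[...,0]+20)&(c[...,2]>.003)&(c[...,2]<.027)&(c[...,0]<.72)&(c[...,0]>.55)&(abs(c[...,1])<.2)
G=c[m];print(len(G),np.percentile(G,[3,50,97],axis=0).round(3).tolist(),np.polyfit(G[:,1],G[:,0],1))
E
```

```text
clock: 21.9
eef_pos: [0.4324, -0.0291, 0.0254]
tool_rot: [0.5, 0.5, 0.499, -0.5]
wrist_force: [-0.1, -0.1, -1.0]
gripper_width: 0.248
t 21.9 p [ 0.4324 -0.0291  0.0254] f [-0.1 -0.1 -1. ] g 0.24823178884690877
tool axes cols
 [[ 0.001  1.    -0.001]
 [-0.001 -0.001 -1.   ]
 [-1.     0.001  0.001]]
q [-0.371 -0.357 -0.72   1.207 -0.     2.772]
319 [[0.622, -0.056, 0.003], [0.628, 0.005, 0.011], [0.717, 0.052, 0.025]] [-0.4034253   0.65005812]
```

View pics/z11.png

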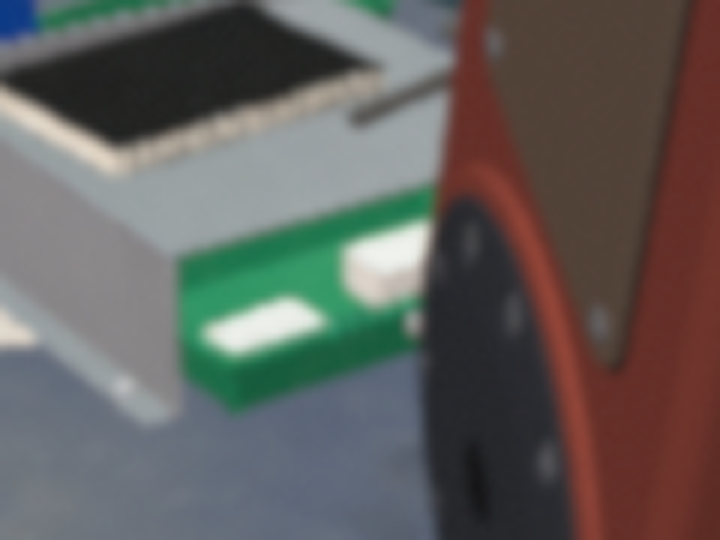

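View pics/w15.png

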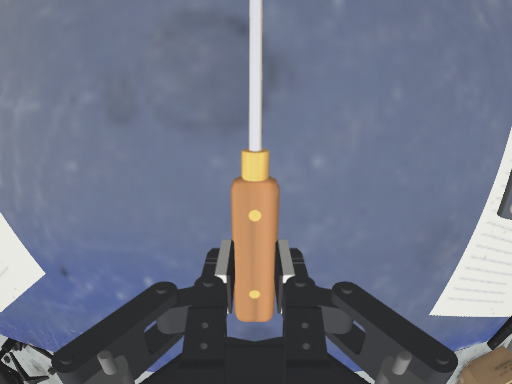

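```bash
python3 -m jog '0 -.005 0 0 0 0;0 -.005 0 0 0 0;0 0 0 0 0 0;0 0 0 0 0 0' ; python3 - <<'E'
from h import *
state()
s=capture('scene')
g=s['pixels'].astype(int);c=cloud(s)
m=(g[...,1]>g[...,2]+30)&(g[...,1]>g[...,0]+20)&(c[...,2]>.006)&(c[...,2]<.024)&(c[...,0]<.66)&(c[...,0]>.55)&(abs(c[...,1])<.05)
G=c[m];print(len(G),np.percentile(G,[3,25,50,75,97],axis=0).round(3).tolist())
t=capture('top');cv2.imwrite('pics/t16.png',cv2.resize(t['pixels'][100:260,210:370],None,fx=4,fy=4,interpolation=cv2.INTER_CUBIC))
E
```

```text
clock: 22.5
eef_pos: [0.4222, -0.0291, 0.0254]
tool_rot: [0.5, 0.5, 0.499, -0.5]
wrist_force: [0.0, -0.5, -1.4]
gripper_width: 0.254
t 22.5 p [ 0.4222 -0.0291  0.0254] f [ 0.  -0.5 -1.4] g 0.25378999334480434
tool axes cols
 [[ 0.001  1.    -0.001]
 [-0.001 -0.001 -1.   ]
 [-1.     0.001  0.001]]
q [-0.38  -0.396 -0.749  1.216 -0.     2.763]
172 [[0.611, -0.032, 0.006], [0.614, -0.01, 0.009], [0.615, 0.013, 0.014], [0.617, 0.036, 0.019], [0.636, 0.049, 0.023]]
```

View pics/t16.png

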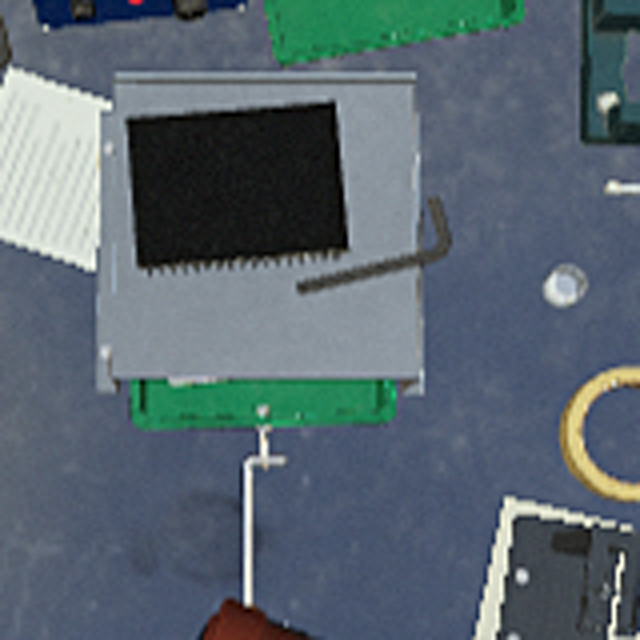

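```bash
python3 -m jog '0 .0065 0 0 0 0;0 0 0 0 0 0;0 0 -.013 0 0 0;0 0 -.013 0 0 0;0 0 -.015 0 0 0;0 0 -.02 0 0 0;0 -.01 -.01 0 0 0;0 0 0 0 0 0' ; python3 - <<'E'
from h import *
state()
t=capture('top');cv2.imwrite('pics/t17.png',cv2.resize(t['pixels'][100:260,210:370],None,fx=4,fy=4,interpolation=cv2.INTER_CUBIC))
E
```

```text
clock: 23.6
eef_pos: [0.418, 0.0428, 0.0252]
tool_rot: [0.501, 0.5, 0.5, -0.5]
wrist_force: [0.7, -0.7, -1.4]
gripper_width: 0.244
t 23.6 p [0.418  0.0428 0.0252] f [ 0.7 -0.7 -1.4] g 0.24410549828461078
tool axes cols
 [[ 0.001  1.     0.001]
 [-0.001  0.001 -1.   ]
 [-1.     0.001  0.001]]
q [-2.110e-01 -4.060e-01 -7.580e-01  1.218e+00 -1.000e-03  2.930e+00]
```

View pics/t17.png

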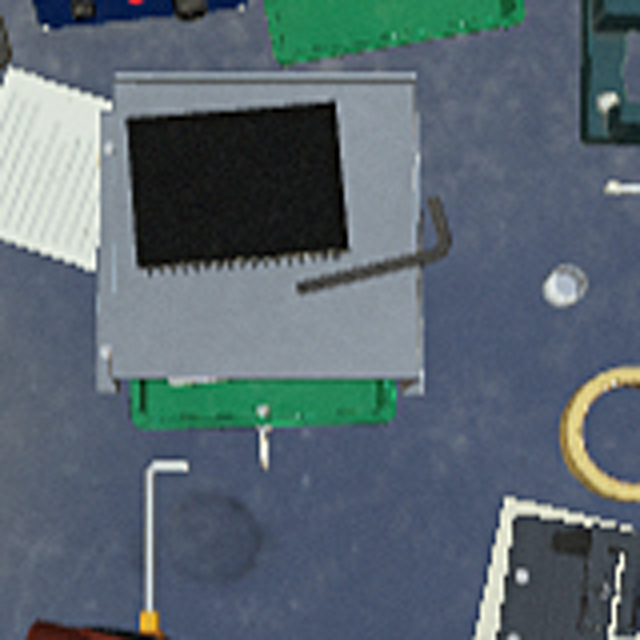

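Unhooked, with the tray unmoved. Next I lower the hook, release it and retreat.

```bash
python3 -m jog '.006 0 0 0 0 0;.006 0 0 0 0 0;0 0 0 0 0 0;0 0 0 0 0 0' ; python3 -m jog '0 0 0 0 0 0;0 0 0 0 0 0;0 0 0 0 0 0;0 0 0 0 0 0;-.03 0 0 0 0 0;-.05 0 0 0 0 0;-.05 0 0 0 0 0;0 0 0 0 0 0;0 0 0 0 0 0' .06; python3 - <<'E'
from h import *
state()
t=capture('top');cv2.imwrite('pics/t18.png',t['pixels'])
s=capture('scene');cv2.imwrite('pics/s18.png',s['pixels'])
p=capture('wrist');cv2.imwrite('pics/w18.png',p['pixels'])
for n in('eye_center','tray_front','hook_bar','tray_block','tray_plate','hook_handle'):
    for x in spotter.pinpoint(t,n)[:1]: print(n,np.round(x['point'],1),round(x['p'],2), onz(t,*x['point'],.015).round(3))
E
```

```text
clock: 24.15
eef_pos: [0.4192, 0.0414, 0.0143]
tool_rot: [0.5, 0.5, 0.499, -0.5]
wrist_force: [-6.6, 1.2, 13.1]
gripper_width: 0.252
clock: 25.28
eef_pos: [0.4187, 0.042, 0.1429]
tool_rot: [0.5, 0.5, 0.499, -0.5]
wrist_force: [-0.1, -0.0, -0.1]
gripper_width: 0.704
t 25.275 p [0.4187 0.042  0.1429] f [-0.1 -0.  -0.1] g 0.7040964648800055
tool axes cols
 [[ 0.001  1.    -0.001]
 [-0.001 -0.001 -1.   ]
 [-1.     0.001  0.001]]
q [-0.213 -0.469 -0.588  1.45  -0.     2.93 ]
hook_bar [253.7 215.7] 0.49 [0.583 0.022 0.015]
tray_plate [258.5 189.8] 0.5 [0.661 0.008 0.015]
```

View pics/t18.png

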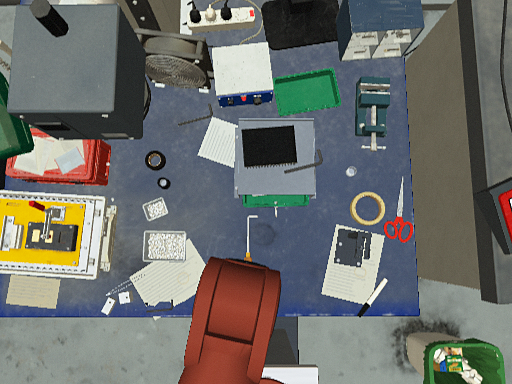

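View pics/s18.png

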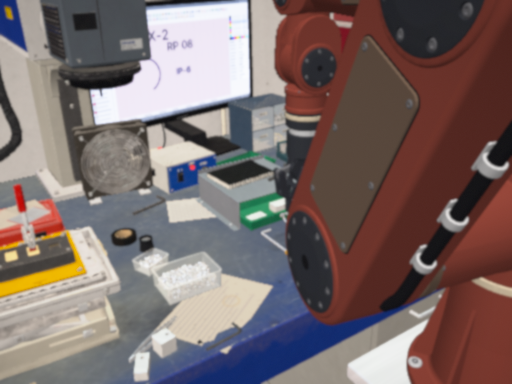

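View pics/w18.png

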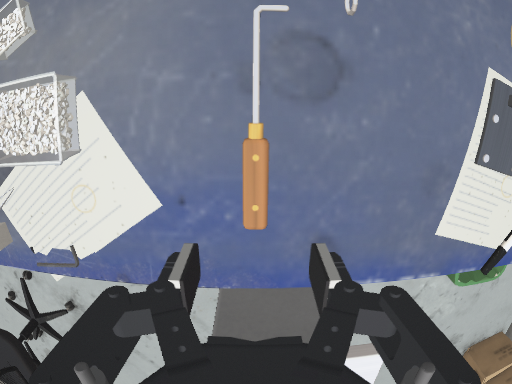

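```bash
python3 - <<'E'
from h import *
t=capture('top');g=t['pixels'].astype(int)
m=(g[...,1]>g[...,2]+30)&(g[...,1]>g[...,0]+15);m[:185]=0;m[215:]=0
c=cloud(t);G=c[m&(abs(c[...,1]+.04)<.12)];print(len(G),np.percentile(G,[2,50,98],axis=0).round(3))
job.job_done()
E
```

```text
745 [[ 0.611 -0.135 -0.003]
 [ 0.631 -0.04   0.003]
 [ 0.647  0.051  0.031]]
the job is handed in; nothing more can be done
```

I handed the job in at about 25 s of the 54 s. The hand-in reports no verdict, so the result rests on my own checks.

- **Hook:** I lifted it out of its stand, laid it flat on the bench and let go. I then took it again across the handle with the rod level and turned it to face the shelf.
- **Tray:** I put the bar through the eye from the left and drew the tray forward. The tray's front wall now stands at about x = 0.611–0.615 m against the shelf edge at 0.642 m, so it is about 27 mm out.
- **Unhooking:** I moved the hook about 70 mm to the side of the eye, laid it on the bench and let go. The last wrist picture shows it lying flat, clear of the eye and the tray.
- **Contents and surroundings:** The last scene picture shows two light pieces in the tray; the block and plate were both clearly identifiable in it after most of the pull. The parts box and loupe look unmoved, and so does the glass pot.

- **Network misses:** In the last top picture the network found only the hook bar and the plate. It missed the block, handle, eye and tray front, so those I checked only by eye and from the depth image.
- **Bench contact:** Laying the hook down at the end pressed on the bench with about 15 N, well under the limit.
- **Joint stop:** While I brought the tool into position for the first grasp, joint 2 ran up against its stop (−0.84 rad, read as −0.841). I therefore took the hook with the tool about 52° below level.
- **First laying-down:** I let go with the handle a little above the bench, so it dropped roughly 15–20 mm.

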